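# Offer up the last sill tile under the work lamp

## Robot

A 7-joint arm with a two-finger parallel gripper is mounted at the origin on the work surface. World frame = base frame: x ahead of the robot, y to its left, z up, the work surface at z = 0. Lengths are in m, angles in rad, forces in N, time in s.
With the tool pointing down it reaches from about 0.4 to 0.85 m from the base axis. Payload 4.5 kg.
Tool frame: the origin (TCP) lies between the finger pads; the fingertips stand 25 mm ahead of it and the grasp point (between the pads) lies 6 mm ahead of it (r.tips_ahead is the distance from the TCP to the fingertips, in m); z points along the fingers, y is the direction in which the jaws open and shut (so a half turn about z gives the same grasp; the last joint's range is limited). The gripper opens to 88 mm and grips with 3 to 60 N. Pads are 18 mm wide; open, the fingers measure 123 mm over their backs; the gripper's body (75 mm by 187 mm) begins 45 mm behind the grasp point.
Start: joints at [-1.149, 0.689, -0.195, 1.565, 0.157, 0.902, -0.215], TCP at [0.236, 0.579, 0.23] pointing down, gripper open.
Joint ranges: [-3.01, 3.01], [-0.46, 2.08], [-1.47, 1.51], [0.13, 2.56], [-1, 4.14], [0.04, 2.09], [-2.66, 2.66]. Speed limits (rad/s): [2.57, 2.57, 3.14, 3.14, 3.14, 3.14, 3.14].

## Interface

Orientations are given as a unit quaternion [x, y, z, w].
In Python, from plant import r, imaging gives the robot as it stands.
- The arm moves only by the tool send_rows, never from a script. Its argument "moves" is one flat list of numbers, 6 for each row, row after row: the shift along the tool's x, y, z in m, then the turn, a rotation vector about the tool's x, y, z in degrees. A call has exactly 5 rows; each row is the pose to reach, as a shift and turn from the pose measured when the call began, along the tool's axes at that moment; what a row does not reach only later rows make up. A row lasts 1/12 s, in which the tool goes at most 41.7 mm and 7.16 degrees, less where a joint would pass 70% of its speed; a pose out of reach is approached as far as the arm can. A call with a gripper value outside its range is refused whole. "claw" is the closure, from -1 (fully open) to 1 (shut), so that 0 is half open, set as the call begins (left out, the last holds). The fingers move at their own pace and stop on an object; "grip_force" is the grip in N (left out, the last holds). Time passes only in rows, so rows that repeat a pose let the fingers close, or fill a call up. It gives the time, the measured TCP pose, the force and the opening at its end, in the units of the state.
- r.get_state(): the state, without advancing time (a new reading comes with each control period).
- imaging.snapshot(name): name is "side" or "top" or "wrist"; returns a dict with "image" (384x512x3 uint8, red, green, blue), "depth" (384x512 float32, m along the optical axis (not along the pixel's ray), 0 where there is no reading), "mtx" (3x3 intrinsics, pixels), "D" ([k1, k2, p1, p2, k3] as OpenCV has them; the pictures are not rectified), "rvec" (rotation vector, rad) and "tvec" (3), from world to camera coordinates, as OpenCV has them. Camera axes: x right, y down, z forward; pixel columns grow to the right and rows downward; lengths in m; the calibration is good to about 2 mm. A picture is of the moment at which its call begins.
- r.finish_job(): hands the job in, once; it reports no verdict.
Trained networks look in a picture, given as the dict that the camera call returned (one of the last four; its "shot" number tells which), for a name from the list of things; names that differ only in an ending like _2 or _b are one class to them, and where a whole thing is asked for, a point or a joint stands for the part that bears it (a point fixed in the world has none). Each returns a list of dicts, best first, with "score" (0 to 1); they miss things now and then, are a little off and sometimes report something else, mostly with a low value. They report only what shows in the picture. A call takes as long as a camera call. They do not tell look-alikes from the thing itself.
- imaging.look_for(query, picture): "box" ([centre column, centre row, width, height] as shares, 0 to 1, of the picture: columns of its width, rows of its height, round what is visible of it).
- imaging.silhouettes(query, picture): "pixels" (384x512 bool, what is visible of it) and "box" ([centre column, centre row, width, height] as shares, 0 to 1, of the picture: columns of its width, rows of its height, round what is visible of it).
- imaging.pinpoint(query, picture): "point" ([column, row] as shares, 0 to 1, of the picture: columns of its width, rows of its height: a listed point, or the origin of a listed thing).
The state is a dict: "clock": time; "q": joint angles; "qd": joint speeds; "joint_torque": joint torques, N m; "tool_pos": TCP position; "eef_rot": TCP orientation; "contact_force": force on the tool from outside, world axes, zero at the start; "moment": the same for the moment, N m; "opening": opening from 0.0 (shut) to 1.0 (fully open).
Only numpy, scipy, OpenCV 4.12 (cv2) and the standard library are available. Lean on these libraries where they do the work, as an engineer would, in place of code of your own. Each camera call takes 0.05 s, during which the arm holds its last target.

## Task

Switch on the white work lamp so that the joints can be read: swing its sprung orange toggle right across to its stop and let it spring back. Then pick the terracotta tile out of the steel tray, carry it over the tools without knocking any of them, and offer it up to the empty place in the tiled sill panel, lying flat and square with the laid tiles, with even joints all round and its underside about a centimetre above the faces of its neighbours. The yellow setting mat grabs at the first touch, so the tile must never touch the panel; finish still holding the tile there, hovering and at rest, so that the fit can be checked.

Things in the scene. Friction and masses are not known exactly. Their poses are not given: they have to be found in the camera images.
- toggle (a joint): angle (rad) of the lamp's spring-return toggle: 0 at rest, 0.70 at its stop. At 0 it leans 0.35 rad from upright towards the lamp's +y side, at the stop it leans 0.35 rad towards the lamp's -y side. A light spring (about 1 N at the tip at rest, 2 N at the stop) brings it back when let go
- toggle_pivot (a point): pivot of the toggle, on the top face of the lamp's base 55 mm above the ledge; lamp axes: z up, x towards its drum, y across (toggle swings +y to -y). The lamp stays put: white base 200 (x) x 130 (y) mm, middle 68 mm to +x of this point; diffuser drum 94 mm across, 143 mm high over the ledge, axis 116 mm to +x of this point, under a bow reaching 177 mm
- toggle_tip (a point): top of the toggle, 40 mm from its pivot; it is an orange paddle 20 mm wide (along the pivot axis), 9 mm thick, 26 mm long on a short steel stem; turns with the toggle
- tray_floor (a point): middle of the inner floor (3 mm above the ledge) of the stainless steel tray, 240 (x) x 168 (y) mm outside, walls 3 mm thick, rim 22 mm above the ledge; stays put; z up
- tile_center (a point): centre of the loose terracotta tile, 56 (x) x 140 (y) x 14 (z) mm, about 0.22 kg; at the start it lies flat in the tray, alone, its long side roughly along the tray's long side; z up
- gap (a point): centre of the empty place in the sill panel, level with the faces of the laid tiles (28 mm over the ledge); x along the panel, y the long way of each tile, z up. Panel (stays put): pale board 272 x 160 mm, middle 32 mm to +x; yellow mat, face 14 mm over the ledge; tiles like the loose one at 64 mm pitch along x, 8 mm joints: one on the -x side of the place, two on the +x side
- level_center (a point): middle of a loose yellow and aluminium spirit level standing on edge on the panel's -y side, 276 long (x) x 25 x 51 mm high
- tub_center (a point): middle of a loose clear tub with red lid standing on the panel's +y side, 60 mm across, 72 mm high
- can_center (a point): middle of a loose blue and steel can standing on the panel's +y side, 64 mm across, 90 mm high
- float_center (a point): grey float lying on its face, pad 85 (x) x 190 (y) mm, wooden handle along y to 74 mm height; this point 30 mm up in its middle; loose
- file_center (a point): loose chrome tile file with red handle, lying flat along y, 235 mm long, 26 mm wide, 20 mm high; this point is 6 mm up, 110 mm from the handle's end
- tape_center (a point): middle of a loose black and yellow tape measure, 80 x 38 x 68 mm high
Things that resemble listed ones, but are neither listed nor needed, are in the scene too. Of the things that look like the part that bears toggle, the larger one is meant.

How it is judged:
On the way, in this order (a step that is already met when the one before it is completed fails the run):
1. the lamp's toggle is swung to its stop (value of joint toggle above 0.62 rad), for 0.02 s.
2. the toggle has sprung back to rest (value of joint toggle below 0.08 rad), for 0.2 s.
3. the tile is lifted clear of the tray (z of tile_center in the frame of tray_floor above 0.03 m), for 0.1 s.
At the end, for the whole second after the job is handed in: tile held in the gripper, at rest over the empty place: centre within 7 mm sideways, square and level within 0.06 rad, underside 3 to 20 mm above the laid tiles' faces, neither tile nor gripper touching the panel; toggle back at rest (below 0.08 rad) (z of tile_center in the frame of gap between 0.01 and 0.027 m and horizontal distance between tile_center and gap below 0.007 m and angle between the y axis of tile_center and the y axis of gap, either way round below 0.06 rad and angle between tile_center's own z axis and vertical below 0.06 rad and linear speed of tile below 0.01 m/s and contact force between tile and the fingers above 1 N and contact force between tile and sill below 0.05 N and contact force between each of the arm, the fingers and sill below 0.5 N and value of joint toggle below 0.08 rad); the arm keeps its last pose, push and grip.
It fails at once if the tile touched the sill panel (contact force between tile and sill above 0.3 N).
It fails at once if a tool or container standing about was knocked (moved over 15 mm) (distance of any of level_center, tub_center, can_center, float_center, file_center, tape_center from where it was at the start of the episode above 0.015 m).
It also fails if it takes over 64 s, if anything falls off the work surface, if the arm or the gripper's body presses on something with over 40 N, if the wrist force passes 120 N, or if a joint passes its speed limit or range.

## Working session

There is one attempt and no reset: what is moved stays moved. The work goes in short steps, Python scripts to look and compute and a tool call to move; the robot and the scene stay as the last step left them, time stands still between calls to the robot, and variables do not carry over. Pictures are saved under pics/ and viewed, and the job is handed in when it is done.

Besides the shell and the picture viewer there is one more tool, called after "Call:" as a command line: name --argument value ..., lists and objects as JSON in quotes. send_rows: Moves the arm, as the interface text tells. Its arguments: {"type":"object","properties":{"moves":{"type":"array"},"claw":{"type":"number"},"grip_force":{"type":"number"}},"required":["moves"]}

```bash
mkdir -p pics; ls; cat > h.py <<'E'
import numpy as np, cv2
from plant import r, imaging
from scipy.spatial.transform import Rotation as R
def snap(n,f):
    s=imaging.snapshot(n); cv2.imwrite('pics/'+f+'.png',cv2.cvtColor(s['image'],cv2.COLOR_RGB2BGR)); return s
def world(s,uv,depth=None):
    uv=np.atleast_2d(np.array(uv,float))
    p=cv2.undistortPoints(uv[:,None],s['mtx'],s['D'])[:,0]
    if depth is None:
        depth=np.array([s['depth'][int(round(v)),int(round(u))] for u,v in uv])
    c=np.c_[p,np.ones(len(p))]*np.array(depth).reshape(-1,1)
    Rm=cv2.Rodrigues(np.array(s['rvec'],float))[0]
    return (c-np.array(s['tvec']).reshape(1,3))@Rm
def onplane(s,uv,z):
    a=world(s,uv,np.ones(len(np.atleast_2d(uv)))); Rm=cv2.Rodrigues(np.array(s['rvec'],float))[0]
    o=-Rm.T@np.array(s['tvec']).reshape(3); d=a-o
    return o+d*((z-o[2])/d[:,2])[:,None]
def proj(s,P):
    return cv2.projectPoints(np.atleast_2d(np.array(P,float)),np.array(s['rvec'],float),np.array(s['tvec'],float),s['mtx'],s['D'])[0][:,0]
E
python3 - <<'E'
from h import *
st=r.get_state()
print(st)
for n in ['top','side','wrist']:
    s=snap(n,n+'0')
    for q in (['toggle','toggle_pivot','toggle_tip','tray_floor','tile_center','gap','level_center','tub_center','can_center','float_center','file_center','tape_center']):
        for d in imaging.pinpoint(q,s)[:3]:
            uv=np.array(d['point'])*[512,384]
            try: w=world(s,uv)[0].round(3)
            except Exception as e: w=e
            print(n,q,round(d['score'],2),uv.round(1),w)
E
```

```text
pics
{'clock': 0.0, 'q': array([-1.14920072,  0.6900079 , -0.19456291,  1.56633833,  0.15729174,
        0.90246023, -0.21509589]), 'qd': array([-0.0008933 ,  0.00079614,  0.00223543,  0.00181618, -0.00079831,
       -0.00017761, -0.00130219]), 'joint_torque': array([-1.50916167e-04, -5.27559292e+01, -1.26663845e+00, -1.53431726e+01,
       -5.24907745e-02,  6.32171912e-03,  1.59587330e-04]), 'tool_pos': array([0.23611867, 0.57799192, 0.22909787]), 'eef_rot': array([ 1.92625935e-01,  9.81271838e-01, -9.00552203e-04, -1.32586375e-04]), 'contact_force': array([-0.84670713, -0.93712514, -0.15701698]), 'moment': array([-0.01197969,  0.03223865,  0.00559567]), 'opening': 0.9996862244590037}Traceback (most recent call last):
  File "<stdin>", line 7, in <module>
ValueError: it knows: can_center, file_center, float_center, gap, level_center, tape_center, tile_center, toggle_pivot, toggle_tip, tray_floor, tub_center
```

```bash
python3 - <<'E'
from h import *
for n in ['top','side','wrist']:
    s=snap(n,n+'0'); np.savez('%s0.npz'%n,**{k:np.array(v) for k,v in s.items()})
    for q in (['toggle_pivot','toggle_tip','tray_floor','tile_center','gap','level_center','tub_center','can_center','float_center','file_center','tape_center']):
        for d in imaging.pinpoint(q,s)[:3]:
            uv=np.array(d['point'])*[512,384]
            try: w=world(s,uv)[0].round(3)
            except Exception as e: w=e
            print(n,q,round(d['score'],2),uv.round(1),w)
print(r.get_state()['clock'])
E
```

```text
top toggle_pivot 0.93 [359.4 298.8] [ 0.2   -0.336  0.042]
top toggle_pivot 0.66 [362.9 225.9] [ 0.436 -0.352  0.056]
top toggle_tip 0.38 [357.7 230.2] [ 0.417 -0.327  0.092]
top tray_floor 0.91 [163.3 205.9] [0.505 0.317 0.021]
top tile_center 0.94 [160.5 217.1] [0.467 0.326 0.013]
top gap 0.9 [256.4 198. ] [0.536 0.    0.013]
top level_center 0.74 [285.5 193. ] [ 0.549 -0.098  0.04 ]
top tub_center 0.53 [226.8 225.4] [0.433 0.096 0.068]
top can_center 0.64 [214.5 190.6] [0.544 0.137 0.092]
top float_center 0.96 [325.4 137.8] [ 0.736 -0.233  0.067]
top file_center 0.92 [182.3 139.7] [0.746 0.264 0.004]
top tape_center 0.83 [273.6 125.6] [ 0.777 -0.056  0.071]
side toggle_pivot 0.86 [172.3 350.5] [ 0.202 -0.333  0.049]
side toggle_pivot 0.69 [269.2 325.7] [ 0.429 -0.345  0.064]
side toggle_pivot 0.5 [265.9 216.2] [0.539 0.02  0.014]
side toggle_tip 0.41 [264.4 312.2] [ 0.43  -0.304  0.056]
side toggle_tip 0.39 [170.6 347. ] [ 0.2   -0.33   0.061]
side toggle_tip 0.29 [227.4 157.5] [0.493 0.302 0.019]
side tray_floor 0.77 [226.9 158. ] [0.492 0.301 0.018]
side tile_center 0.58 [225.  155.8] [0.488 0.312 0.02 ]
side gap 0.78 [261.9 215. ] [0.53  0.031 0.01 ]
side gap 0.33 [262.9 178.3] [0.558 0.114 0.078]
side level_center 0.79 [283.3 244.9] [ 0.542 -0.122  0.05 ]
side tub_center 0.64 [226.3 195.9] [0.436 0.082 0.07 ]
side can_center 0.71 [262.  176.9] [0.556 0.116 0.082]
side can_center 0.22 [286.8 241.5] [ 0.555 -0.114  0.051]
side float_center 0.9 [372.4 271.5] [ 0.752 -0.252  0.016]
side file_center 0.72 [297.8 153.9] [0.732 0.264 0.007]
side file_center 0.38 [356.4 209.8] [ 0.78  -0.074  0.065]
side tape_center 0.85 [352.4 210.5] [ 0.771 -0.069  0.059]
wrist tile_center 0.86 [165.5 367.1] [0.208 0.57  0.338]
1.85
```

View pics/top0.png

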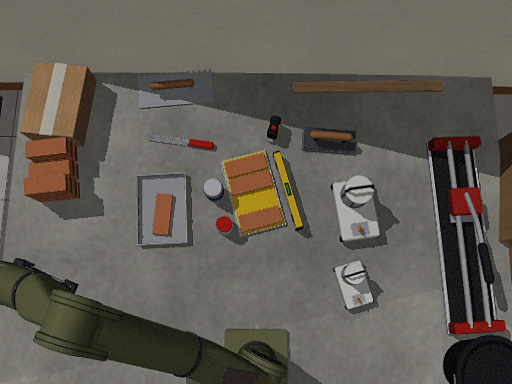

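View pics/side0.png

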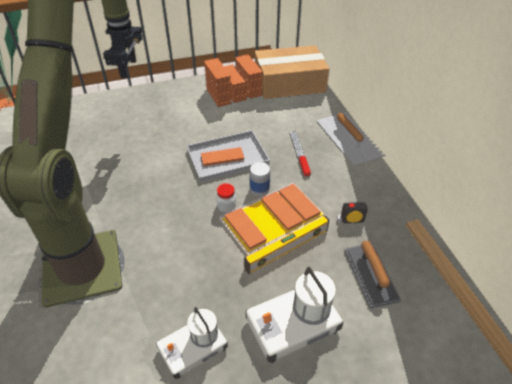

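View pics/wrist0.png

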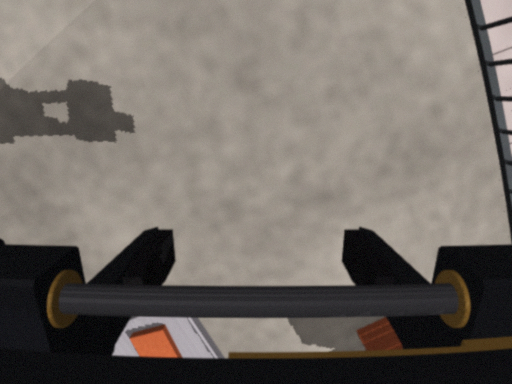

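```bash
python3 - <<'E'
import cv2
a=cv2.imread('pics/top0.png'); b=cv2.imread('pics/side0.png')
cv2.imwrite('pics/t_lamp.png',cv2.resize(a[165:255,320:410],None,fx=6,fy=6,interpolation=cv2.INTER_CUBIC))
cv2.imwrite('pics/s_lamp.png',cv2.resize(b[260:365,235:350],None,fx=5,fy=5,interpolation=cv2.INTER_CUBIC))
cv2.imwrite('pics/t_pan.png',cv2.resize(a[140:250,190:310],None,fx=5,fy=5,interpolation=cv2.INTER_CUBIC))
E
cat > pc.py <<'E'
from h import *
def load(n):
    z=np.load(n); return {k:z[k] for k in z}
def cloud(s):
    v,u=np.mgrid[0:384,0:512]
    return world(s,np.c_[u.ravel(),v.ravel()].astype(float),s['depth'].ravel()).reshape(384,512,3)
E
python3 - <<'E'
from pc import *
s=load('top0.npz'); W=cloud(s); I=s['image'].astype(int)
z=W[...,2]
def rect(m,name):
    p=W[m][:,:2]; 
    (c,wh,a)=cv2.minAreaRect((p*1000).astype(np.float32)); print(name,m.sum(),np.round(c,1),np.round(wh,1),round(a,2),'z',np.median(z[m]).round(4))
hsv=cv2.cvtColor(s['image'],cv2.COLOR_RGB2HSV)
X,Y=W[...,0],W[...,1]
orange=(hsv[...,0]<14)&(hsv[...,1]>130)&(hsv[...,2]>90)
box=lambda x0,x1,y0,y1:(X>x0)&(X<x1)&(Y>y0)&(Y<y1)
m=orange&box(.35,.65,.22,.42)
n,l=cv2.connectedComponents(m.astype(np.uint8))
for i in range(1,n):
    if (l==i).sum()>50: rect(l==i,'tile')
m=orange&box(.4,.75,-.12,.12)&(z>0.015)&(z<.045)
n,l=cv2.connectedComponents(m.astype(np.uint8))
for i in range(1,n):
    if (l==i).sum()>50: rect(l==i,'laid')
rect(box(.4,.7,-.5,-.28)&(z>.045)&(z<.065),'lampbase')
rect(box(.4,.7,-.5,-.28)&(z>.13)&(z<.15),'drum')
rect(box(.4,.7,-.5,-.28)&(z>.155)&(z<.19),'bow')
m=orange&box(.38,.5,-.42,-.28); rect(m,'toggle'); print(W[m].round(3)[:40])
rect(box(.35,.65,.2,.45)&(z>.014)&(z<.03),'trayrim')
yel=(hsv[...,0]>20)&(hsv[...,0]<35)&(hsv[...,1]>150)
rect(yel&box(.4,.7,-.09,.1)&(z<.025),'mat')
E
```

```text
tile 618 [479.2 320.5] [ 54.  137.7] 85.93 z 0.0166
laid 600 [650.4  39.4] [ 56.6 138. ] 16.33 z 0.0274
laid 639 [588.5  22.6] [ 55.7 137.5] 15.84 z 0.0281
laid 647 [464.9 -11.9] [ 54.3 138. ] 15.58 z 0.028
lampbase 1270 [ 494.8 -334.7] [193.8 128.3] 6.34 z 0.0552
drum 512 [ 541.4 -324.1] [86.7 86.5] 18.34 z 0.1425
bow 86 [ 541.2 -322.5] [11.8 80.7] 9.44 z 0.1742
toggle 7 [ 427.  -331.4] [17.9  7.8] 1.6 z 0.0878
[[ 0.434 -0.328  0.094]
 [ 0.436 -0.333  0.056]
 [ 0.431 -0.331  0.095]
 [ 0.425 -0.335  0.088]
 [ 0.422 -0.335  0.088]
 [ 0.418 -0.328  0.092]
 [ 0.419 -0.336  0.086]]
trayrim 925 [498.5 323.1] [243.5 171. ] 3.6 z 0.019
mat 1101 [564.3 -12.8] [264.5 203.9] 14.43 z 0.0141
```

View pics/t_lamp.png

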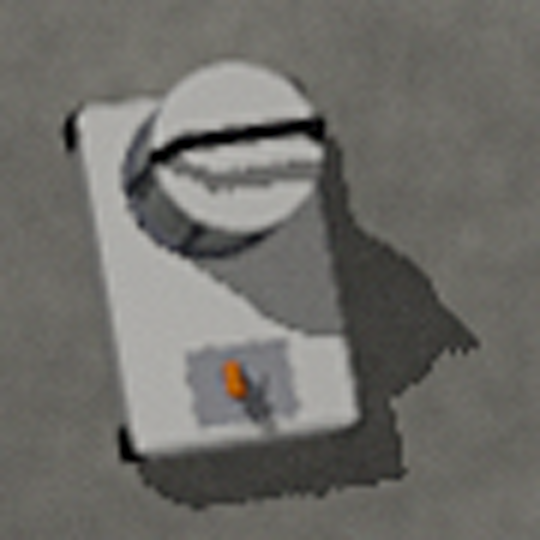

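View pics/s_lamp.png

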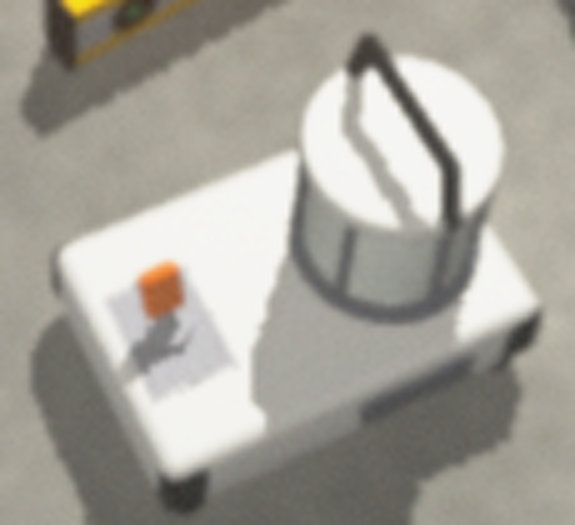

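View pics/t_pan.png

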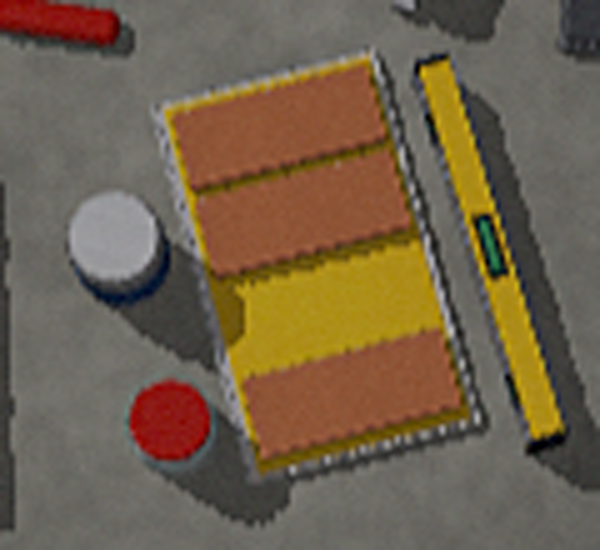

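```bash
python3 - <<'E'
from pc import *
from scipy.optimize import minimize
st=r.get_state()
Rt=R.from_quat(st['eef_rot'])
w=load('wrist0.npz'); Rm=cv2.Rodrigues(w['rvec'])[0]; o=-Rm.T@w['tvec'].reshape(3)
print('cam in tool',Rt.inv().apply(o-st['tool_pos']).round(3), 'tool axes',Rt.as_matrix().round(3).tolist())
S={n:load(n+'0.npz') for n in('top','side')}
# fit lamp base by white points of both clouds
P=[]
for n in S:
    W=cloud(S[n]); hsv=cv2.cvtColor(S[n]['image'],cv2.COLOR_RGB2HSV)
    m=(W[...,0]>.35)&(W[...,0]<.68)&(W[...,1]>-.48)&(W[...,1]<-.2)&(W[...,2]>.047)&(W[...,2]<.062)
    p=W[m]; P.append(p[:,:2]); print(n,cv2.minAreaRect((p[:,:2]*1000).astype(np.float32)),np.median(p[:,2]))
    d=(W[...,0]>.35)&(W[...,0]<.68)&(W[...,1]>-.48)&(W[...,1]<-.2)&(W[...,2]>.137)&(W[...,2]<.150)
    print(cv2.minEnclosingCircle((W[d][:,:2]*1000).astype(np.float32)))
    h=hsv; o=(h[...,0]<14)&(h[...,1]>130)&(W[...,0]>.36)&(W[...,0]<.5)&(W[...,1]>-.42)&(W[...,1]<-.25)&(W[...,2]>.06)
    print('paddle',o.sum(),W[o].mean(0).round(4),W[o].min(0).round(3),W[o].max(0).round(3))
def draw(c,a):
    c=np.array(c); a=np.radians(a); X=np.array([np.cos(a),np.sin(a)]);Y=np.array([-X[1],X[0]])
    for n in S:
        im=cv2.cvtColor(S[n]['image'],cv2.COLOR_RGB2BGR); k=6
        im=cv2.resize(im,None,fx=k,fy=k,interpolation=cv2.INTER_CUBIC)
        def line(p,col):
            uv=(proj(S[n],p)+.5)*k-.5; cv2.polylines(im,[uv.round().astype(int).reshape(-1,1,2)],False,col,1)
        cs=[np.r_[c+sx*.1*X+sy*.065*Y,.055] for sx,sy in((-1,-1),(1,-1),(1,1),(-1,1),(-1,-1))]
        line(cs,(0,0,255))
        pv=c-.068*X
        line([np.r_[pv,.055],np.r_[pv+Y*.04*np.sin(.35),.055+.04*np.cos(.35)]],(255,0,0))
        t=np.linspace(0,2*np.pi,40); dc=pv+.116*X
        line([np.r_[dc+.047*np.array([np.cos(q),np.sin(q)]),.143] for q in t],(0,255,0))
        uv=proj(S[n],[np.r_[c,.055]])[0]*k; x,y=uv.astype(int)
        cv2.imwrite('pics/fit_%s_%d.png'%(n,round(np.degrees(a)*10)),im[max(0,y-290):y+290,max(0,x-350):x+350])
    print('pivot',pv,'tip',pv+Y*.0137,'X',X)
draw([.4965,-.335],8.0)
E
```

```text
cam in tool [ 0.073 -0.001 -0.155] tool axes [[-0.926, 0.378, 0.0], [0.378, 0.926, 0.0], [0.0, 0.0, -1.0]]
top ((494.19635009765625, -331.2640686035156), (196.6371307373047, 129.96263122558594), 8.220710754394531) 0.0548081316350142
((542.68212890625, -323.58941650390625), 45.04998016357422)
paddle 6 [ 0.4246 -0.3321  0.0904] [ 0.418 -0.336  0.086] [ 0.434 -0.328  0.095]
side ((495.29296875, -333.9408264160156), (200.80555725097656, 134.14453125), 7.522242546081543) 0.05588280749317166
((543.497314453125, -324.51953125), 46.97144317626953)
paddle 51 [ 0.4257 -0.3348  0.0855] [ 0.418 -0.34   0.075] [ 0.434 -0.329  0.097]
pivot [ 0.42916177 -0.34446377] tip [ 0.4272551 -0.3308971] X [0.99026807 0.1391731 ]
```

View pics/fit_top_80.png

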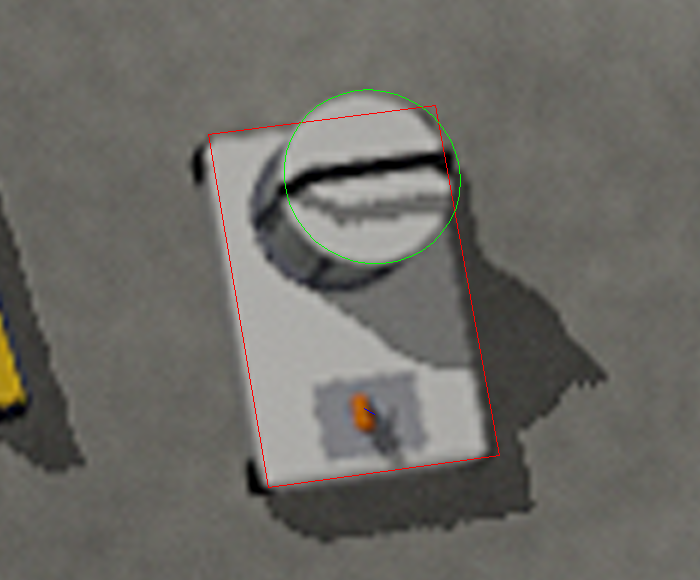

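View pics/fit_side_80.png

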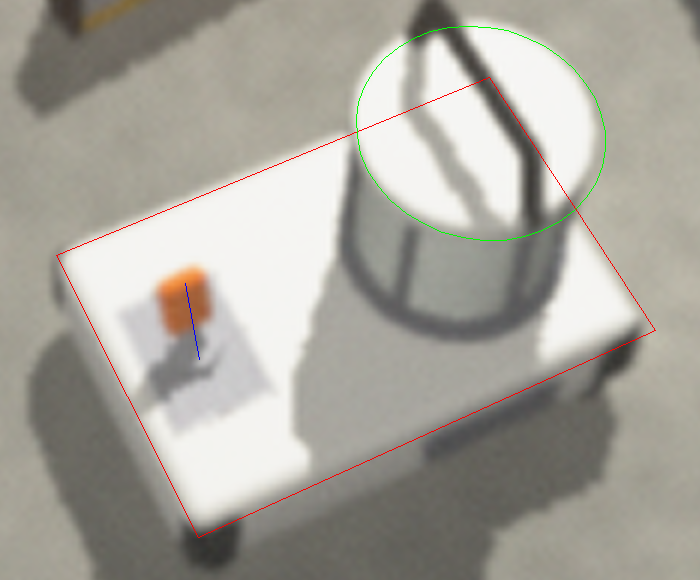

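```bash
cat >> h.py <<'E'
def go(p,yaw,n=5,turn=None):
    """rows to put TCP at p, tool down, jaw axis (tool y) at world yaw deg"""
    st=r.get_state(); p0=np.array(st['tool_pos']); R0=R.from_quat(st['eef_rot'])
    a=np.radians(yaw); y=np.array([np.cos(a),np.sin(a),0]); z=np.array([0,0,-1.]); x=np.cross(y,z)
    Rt=R.from_matrix(np.c_[x,y,z]); d=R0.inv().apply(np.array(p)-p0); rv=np.degrees((R0.inv()*Rt).as_rotvec())
    y0=R0.as_matrix()[:,1]
    print('t',round(st['clock'],2),'pos',p0.round(4),'yaw',np.degrees(np.arctan2(y0[1],y0[0])).round(2),'tilt',np.degrees(np.arccos(-R0.as_matrix()[2,2])).round(2),'F',np.round(st['contact_force'],2),'open',round(st['opening'],3),'q',np.round(st['q'],2))
    print('shift',d.round(4),'rot',rv.round(2))
    rows=[]
    for k in range(1,6):
        f=min(1,k/n); rows+= [round(v,4) for v in d*f]+[round(v,2) for v in rv*f]
    print(rows)
E
python3 - <<'E'
from h import *
a=np.radians(47.5); go([.6*np.cos(a),.6*np.sin(a),.23],37.8)
E
```

```text
t 1.85 pos [0.2363 0.5786 0.2299] yaw 67.78 tilt 0.01 F [-0.12 -0.02  0.01] open 0.998 q [-1.15  0.69 -0.19  1.57  0.16  0.9  -0.22]
shift [-2.08e-01 -6.23e-02 -1.00e-04] rot [ 1.000e-02 -0.000e+00  2.998e+01]
[np.float64(-0.0416), np.float64(-0.0125), np.float64(-0.0), np.float64(0.0), np.float64(-0.0), np.float64(6.0), np.float64(-0.0832), np.float64(-0.0249), np.float64(-0.0), np.float64(0.0), np.float64(-0.0), np.float64(11.99), np.float64(-0.1248), np.float64(-0.0374), np.float64(-0.0), np.float64(0.0), np.float64(-0.0), np.float64(17.99), np.float64(-0.1664), np.float64(-0.0498), np.float64(-0.0001), np.float64(0.0), np.float64(-0.0), np.float64(23.99), np.float64(-0.208), np.float64(-0.0623), np.float64(-0.0001), np.float64(0.01), np.float64(-0.0), np.float64(29.98)]
```

Call:
send_rows --moves '[-0.04,-0.012,0,0,0,6,-0.08,-0.024,0,0,0,12,-0.12,-0.036,0,0,0,18,-0.16,-0.048,0,0,0,24,-0.2,-0.06,0,0,0,30]' --claw 1 --grip_force 20

```text
clock: 2.27
tool_pos: [0.3997, 0.4464, 0.2301]
eef_rot: [0.442, 0.897, 0.0, 0.0]
contact_force: [0.9, 0.8, -0.3]
opening: 0.646
```

```bash
sed -i 's/round(v,4) for/round(float(v),4) for/;s/round(v,2) for/round(float(v),2) for/' h.py; python3 - <<'E'
from h import *
a=np.radians(28); go([.575*np.cos(a),.575*np.sin(a),.23],8)
E
```

```text
t 2.27 pos [0.3997 0.4464 0.2301] yaw 37.51 tilt 0.02 F [ 0.86  0.8  -0.32] open 0.646 q [-0.88  0.65 -0.07  1.65  0.05  0.84 -0.31]
shift [-2.057e-01 -2.180e-02  1.000e-04] rot [ 2.000e-02 -1.000e-02  2.951e+01]
[-0.0411, -0.0044, 0.0, 0.0, -0.0, 5.9, -0.0823, -0.0087, 0.0, 0.01, -0.0, 11.8, -0.1234, -0.0131, 0.0001, 0.01, -0.01, 17.7, -0.1646, -0.0174, 0.0001, 0.02, -0.01, 23.61, -0.2057, -0.0218, 0.0001, 0.02, -0.01, 29.51]
```

Call:
send_rows --moves '[-0.04,-0.004,0,0,0,6,-0.08,-0.009,0,0,0,12,-0.12,-0.013,0,0,0,18,-0.16,-0.018,0,0,0,24,-0.205,-0.022,0,0,0,30]'

```text
clock: 2.68
tool_pos: [0.5056, 0.2719, 0.2303]
eef_rot: [0.661, 0.75, 0.0, -0.0]
contact_force: [0.6, 0.7, 0.1]
opening: 0.27
```

```bash
python3 - <<'E'
from h import *
a=np.radians(8); go([.55*np.cos(a),.55*np.sin(a),.23],-22)
E
```

```text
t 2.68 pos [0.5056 0.2719 0.2303] yaw 7.25 tilt 0.05 F [0.55 0.65 0.14] open 0.27 q [-0.61  0.62  0.06  1.73 -0.05  0.79 -0.4 ]
shift [-1.987e-01  1.400e-02  1.000e-04] rot [ 0.   -0.05 29.25]
[-0.0397, 0.0028, 0.0, 0.0, -0.01, 5.85, -0.0795, 0.0056, 0.0001, 0.0, -0.02, 11.7, -0.1192, 0.0084, 0.0001, 0.0, -0.03, 17.55, -0.159, 0.0112, 0.0001, 0.0, -0.04, 23.4, -0.1987, 0.014, 0.0001, 0.0, -0.05, 29.25]
```

Call:
send_rows --moves '[-0.04,0.003,0,0,0,6,-0.08,0.006,0,0,0,12,-0.12,0.008,0,0,0,18,-0.16,0.011,0,0,0,24,-0.2,0.014,0,0,0,30]'

```text
clock: 3.1
tool_pos: [0.5449, 0.0736, 0.2304]
eef_rot: [0.834, 0.552, 0.001, -0.0]
contact_force: [-0.1, 0.2, 0.2]
opening: 0.003
```

```bash
python3 - <<'E'
from h import *
a=np.radians(-13); go([.525*np.cos(a),.525*np.sin(a),.23],-52)
E
```

```text
t 3.1 pos [0.5449 0.0736 0.2304] yaw -23.03 tilt 0.08 F [-0.12  0.21  0.17] open 0.003 q [-0.33  0.59  0.19  1.81 -0.16  0.75 -0.46]
shift [-1.894e-01  4.420e-02  1.000e-04] rot [-2.000e-02 -8.000e-02  2.897e+01]
[-0.0379, 0.0088, 0.0, -0.0, -0.02, 5.79, -0.0758, 0.0177, 0.0001, -0.01, -0.03, 11.59, -0.1137, 0.0265, 0.0001, -0.01, -0.05, 17.38, -0.1516, 0.0354, 0.0001, -0.01, -0.06, 23.18, -0.1894, 0.0442, 0.0001, -0.02, -0.08, 28.97]
```

```bash
python3 - <<'E'
from h import *
s=snap('wrist','w1'); np.savez('w1.npz',**{k:np.array(v) for k,v in s.items()})
E
```

Call:
send_rows --moves '[-0.038,0.009,0,0,0,5.8,-0.076,0.018,0,0,0,11.6,-0.114,0.026,0,0,0,17.4,-0.152,0.035,0,0,0,23.2,-0.19,0.044,0,0,0,29]'

```text
clock: 3.57
tool_pos: [0.509, -0.1308, 0.2324]
eef_rot: [0.949, 0.315, 0.001, 0.004]
contact_force: [0.2, -0.6, -0.4]
opening: 0.001
```

```bash
python3 - <<'E'
from h import *
go([.418,-.277,.20],-82)
E
```

```text
t 3.57 pos [ 0.509  -0.1308  0.2324] yaw -53.26 tilt 0.45 F [ 0.22 -0.56 -0.36] open 0.001 q [-0.04  0.57  0.33  1.88 -0.26  0.72 -0.5 ]
shift [-0.1604  0.0625  0.0331] rot [ 0.45 -0.03 28.74]
[-0.0321, 0.0125, 0.0066, 0.09, -0.01, 5.75, -0.0641, 0.025, 0.0132, 0.18, -0.01, 11.5, -0.0962, 0.0375, 0.0198, 0.27, -0.02, 17.24, -0.1283, 0.05, 0.0265, 0.36, -0.02, 22.99, -0.1604, 0.0625, 0.0331, 0.45, -0.03, 28.74]
```

View pics/w1.png

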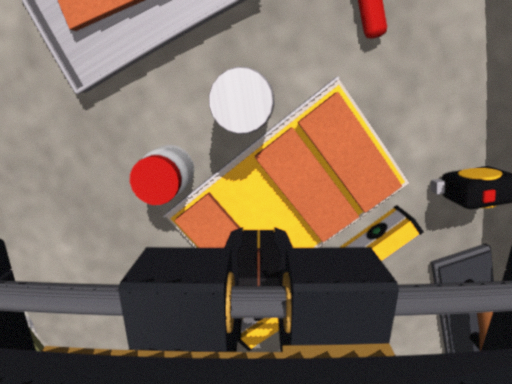

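The wrist view shows the panel with its yellow empty place (≈ 250,195 px), the can (240,100), the tub (155,180) and the closed fingers. I'll use it later to check the gap.

Call:
send_rows --moves '[-0.032,0.012,0.007,0.1,0,5.8,-0.064,0.025,0.013,0.2,0,11.5,-0.096,0.037,0.02,0.3,0,17.2,-0.128,0.05,0.026,0.4,0,23,-0.16,0.062,0.033,0.45,0,28.7]'

```text
clock: 3.98
tool_pos: [0.4176, -0.2776, 0.2001]
eef_rot: [0.998, 0.068, 0.001, 0.0]
contact_force: [0.8, 0.1, -0.8]
opening: 0.006
```

```bash
python3 - <<'E'
from h import *
s=snap('wrist','w2')
np.savez('w2.npz',**{k:np.array(v) for k,v in s.items()})
go([.418,-.277,.102],-82)
E
```

```text
t 4.03 pos [ 0.412  -0.2846  0.1997] yaw -83.06 tilt 0.35 F [-2.62 -4.61 -0.02] open 0.006 q [ 0.25  0.61  0.41  1.99 -0.39  0.62 -0.53]
shift [ 0.0071 -0.0073  0.0976] rot [ 0.29  0.18 -1.06]
[0.0014, -0.0015, 0.0195, 0.06, 0.04, -0.21, 0.0029, -0.0029, 0.039, 0.12, 0.07, -0.42, 0.0043, -0.0044, 0.0586, 0.18, 0.11, -0.64, 0.0057, -0.0059, 0.0781, 0.23, 0.15, -0.85, 0.0071, -0.0073, 0.0976, 0.29, 0.18, -1.06]
```

View pics/w2.png

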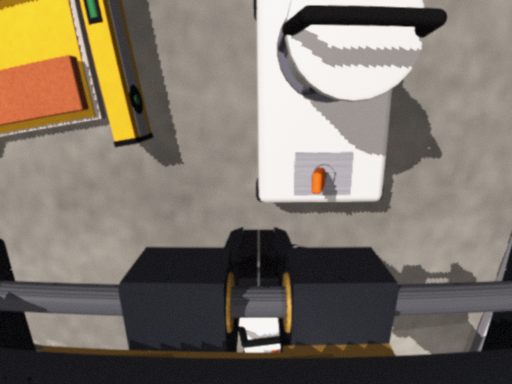

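```bash
python3 - <<'E'
from pc import *
s=load('w2.npz'); W=cloud(s); h=cv2.cvtColor(s['image'],cv2.COLOR_RGB2HSV)
o=(h[...,0]<14)&(h[...,1]>130); o[:150]=0;o[205:]=0;o[:,:290]=0;o[:,345:]=0
print(o.sum(),W[o].mean(0),W[o].min(0),W[o].max(0))
# fingertip extents
print(s['depth'][235:260:4,225:300:5].round(3))
d=s['depth'];
m=(d>0)&(d<.2); v,u=np.nonzero(m); 
st=r.get_state(); 
P=W[m&(np.arange(384)[:,None]<275)]; print(P[:,2].min())
low=P[P[:,2]<P[:,2].min()+.02]; print(low.min(0),low.max(0),low.mean(0))
E
```

```text
246 [ 0.42857436 -0.3305177   0.08964662] [ 0.41457867 -0.34459718  0.05595078] [ 0.48891922 -0.2682437   0.35544685]
[[0.387 0.148 0.149 0.147 0.152 0.151 0.153 0.152 0.151 0.153 0.148 0.148
  0.148 0.384 0.386]
 [0.388 0.144 0.145 0.144 0.147 0.147 0.147 0.148 0.    0.146 0.145 0.145
  0.145 0.386 0.389]
 [0.388 0.141 0.14  0.139 0.143 0.144 0.143 0.143 0.144 0.144 0.144 0.14
  0.14  0.14  0.388]
 [0.135 0.135 0.136 0.138 0.14  0.139 0.14  0.139 0.14  0.139 0.139 0.137
  0.136 0.136 0.376]
 [0.082 0.083 0.133 0.135 0.136 0.135 0.135 0.137 0.136 0.136 0.136 0.133
  0.132 0.082 0.081]
 [0.081 0.084 0.129 0.132 0.131 0.132 0.133 0.139 0.131 0.132 0.132 0.131
  0.129 0.081 0.08 ]
 [0.077 0.082 0.125 0.129 0.128 0.13  0.134 0.139 0.13  0.129 0.128 0.129
  0.125 0.079 0.078]]
0.1325859311331326
[ 0.50320289 -0.36946318  0.13258593] [ 0.56621541 -0.27729512  0.15257748] [ 0.53123985 -0.32447355  0.14350738]
```

Call:
send_rows --moves '[0.002,-0.002,0.02,0.1,0,-0.2,0.004,-0.004,0.04,0.15,0.1,-0.5,0.006,-0.006,0.06,0.2,0.1,-0.8,0.007,-0.007,0.08,0.3,0.2,-1,0.007,-0.007,0.098,0.3,0.2,-1]'

```text
clock: 4.45
tool_pos: [0.4187, -0.2766, 0.1006]
eef_rot: [0.998, 0.07, 0.0, -0.0]
contact_force: [0.1, -0.3, -0.9]
opening: 0.004
```

```bash
python3 - <<'E'
from h import *
s=snap('side','s3'); i=cv2.imread('pics/s3.png'); cv2.imwrite('pics/s3c.png',cv2.resize(i[220:380,200:360],None,fx=4,fy=4))
P=np.array([.427,-.343]); Y=np.array([-.139,.990])
p=P+Y*.015; go([p[0],p[1],.102],-82)
E
```

```text
t 4.5 pos [ 0.4172 -0.2758  0.0981] yaw -81.95 tilt 0.25 F [ 0.02 -0.61 -2.21] open 0.006 q [ 0.34  0.77  0.25  2.06 -0.5   0.37 -0.44]
shift [ 0.0003  0.0529 -0.0041] rot [-0.2   0.15  0.05]
[0.0001, 0.0106, -0.0008, -0.04, 0.03, 0.01, 0.0001, 0.0212, -0.0016, -0.08, 0.06, 0.02, 0.0002, 0.0317, -0.0024, -0.12, 0.09, 0.03, 0.0002, 0.0423, -0.0032, -0.16, 0.12, 0.04, 0.0003, 0.0529, -0.0041, -0.2, 0.15, 0.05]
```

View pics/s3c.png

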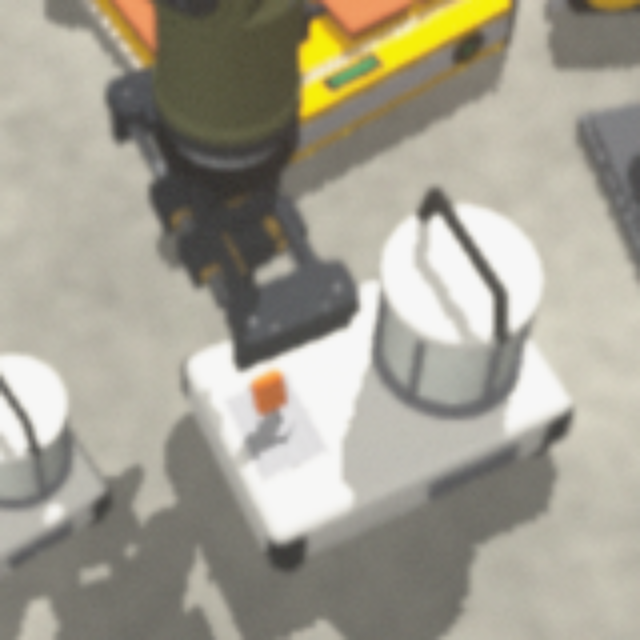

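Call:
send_rows --moves '[0,0.015,-0.003,0,0,0,0,0.029,-0.003,0,0,0,0,0.038,-0.003,0,0,0,0,0.045,-0.003,0,0,0,0,0.05,-0.003,0,0,0]'

```text
clock: 4.92
tool_pos: [0.4246, -0.326, 0.1014]
eef_rot: [0.998, 0.07, -0.001, -0.001]
contact_force: [0.1, -0.4, 0.2]
opening: 0.007
```

```bash
python3 - <<'E'
from h import *
s=snap('side','s4'); i=cv2.imread('pics/s4.png'); cv2.imwrite('pics/s4c.png',cv2.resize(i[220:380,200:360],None,fx=4,fy=4))
P=np.array([.427,-.343]); Y=np.array([-.139,.990])
p=P+Y*.010; go([p[0],p[1],.102],-82)
print('lampy',(r.get_state()['tool_pos'][:2]-P)@Y)
E
```

```text
t 4.97 pos [ 0.4246 -0.3269  0.1014] yaw -81.99 tilt 0.15 F [ 0.39 -1.2  -0.71] open 0.001 q [ 0.41  0.8   0.28  1.95 -0.46  0.46 -0.41]
shift [ 0.0001  0.0063 -0.0006] rot [-0.1   0.11  0.01]
[0.0, 0.0013, -0.0001, -0.02, 0.02, 0.0, 0.0001, 0.0025, -0.0002, -0.04, 0.04, 0.0, 0.0001, 0.0038, -0.0003, -0.06, 0.06, 0.0, 0.0001, 0.005, -0.0005, -0.08, 0.09, 0.0, 0.0001, 0.0063, -0.0006, -0.1, 0.11, 0.01]
lampy 0.016276626554697398
```

View pics/s4c.png

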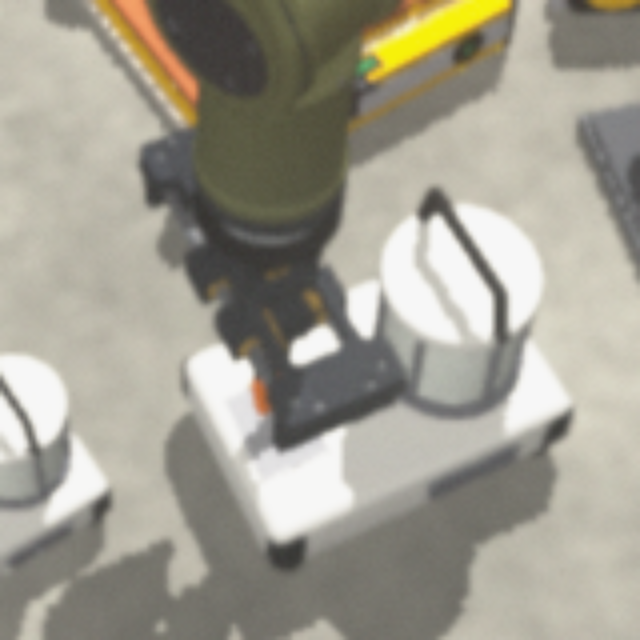

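```bash
python3 - <<'E'
from h import *
S=snap('side','s5'); T=snap('top','t5'); w=snap('wrist','w5')
for n,s in(('s5',S),('t5',T),('w5',w)):
    np.savez(n+'.npz',**{k:np.array(v) for k,v in s.items()})
st=r.get_state(); p=st['tool_pos']; Rt=R.from_quat(st['eef_rot'])
tip=p+Rt.apply([0,0,.025]); print(tip)
for n,s,(a,b) in(('s5',S,(200,220)),('t5',T,(310,150))):
    i=cv2.resize(cv2.imread('pics/%s.png'%n)[b:b+150,a:a+150],None,fx=4,fy=4,interpolation=cv2.INTER_CUBIC)
    pts=[tip]+[p+Rt.apply([x,y,.025]) for x in(-.009,.009) for y in(-.0175,.0175)]+[[.427,-.343,.055],[.4255,-.3295,.093]]
    for k,(u,v) in enumerate(proj(s,pts)): cv2.circle(i,(int((u-a+.5)*4),int((v-b+.5)*4)),3,(0,255,0) if k<5 else (255,0,0),-1)
    cv2.imwrite('pics/%sc.png'%n,i)
E
```

```text
[ 0.42408229 -0.32445518  0.07603093]
```

View pics/s5c.png

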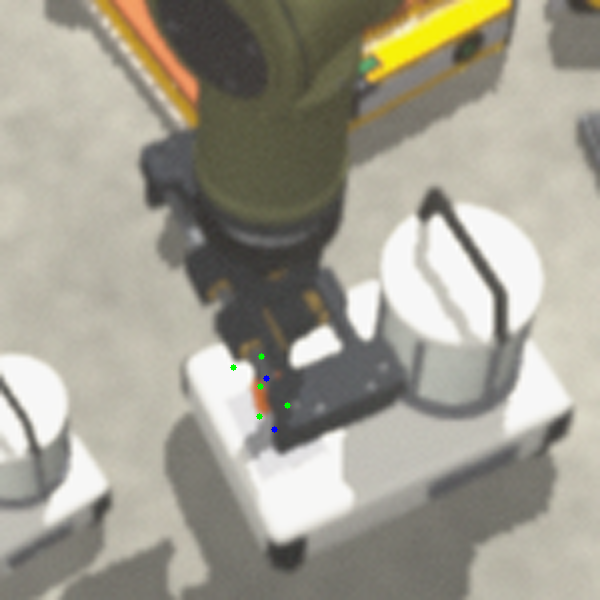

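View pics/t5c.png

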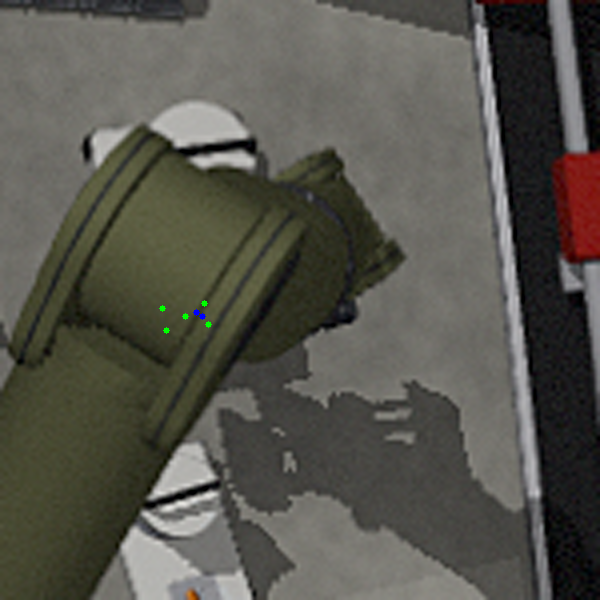

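View pics/w5.png

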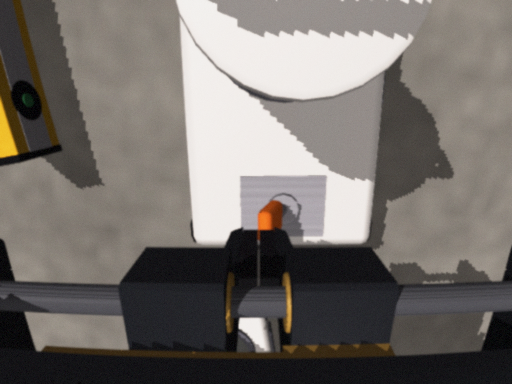

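```bash
python3 - <<'E'
from pc import *
s=load('w5.npz'); W=cloud(s); h=cv2.cvtColor(s['image'],cv2.COLOR_RGB2HSV)
P=np.array([.427,-.343]); Y=np.array([-.139,.990]); X=np.array([.990,.139])
L=np.dstack([(W[...,:2]-P)@X,(W[...,:2]-P)@Y,W[...,2]])*1000
o=(h[...,0]<14)&(h[...,1]>150); o[:195]=0;o[245:]=0;o[:,:250]=0;o[:,290:]=0
print(o.sum())
for v in range(200,240,3):
    u=np.nonzero(o[v])[0]
    if len(u): print(v,[ (int(k),L[v,k].round(0).tolist()) for k in u[::4]])
print('finger')
for v in range(228,260,4): print(v,[L[v,k].round(0).astype(int).tolist() for k in range(222,300,8)])
p=np.array([0.4242,-.3255,.101])
st=r.get_state(); Rt=R.from_quat(st['eef_rot'])
print(proj(s,[st['tool_pos']+Rt.apply([x,y,.025]) for x in(-.009,.009) for y in(-.0175,.0175)]))
print(st['tool_pos'],st['contact_force'],st['clock'])
E
python3 -c "
import cv2;i=cv2.imread('pics/w5.png');cv2.imwrite('pics/w5c.png',cv2.resize(i[180:280,200:320],None,fx=6,fy=6,interpolation=cv2.INTER_CUBIC))"
```

```text
629
203 [(269, [11.0, 11.0, 76.0]), (273, [11.0, 9.0, 78.0]), (277, [11.0, 6.0, 76.0])]
206 [(265, [11.0, 14.0, 81.0]), (269, [11.0, 11.0, 82.0]), (273, [11.0, 9.0, 82.0]), (277, [10.0, 6.0, 81.0]), (281, [8.0, 3.0, 75.0])]
209 [(262, [11.0, 15.0, 86.0]), (266, [11.0, 13.0, 88.0]), (270, [11.0, 11.0, 87.0]), (274, [10.0, 8.0, 86.0]), (278, [9.0, 6.0, 81.0])]
212 [(260, [10.0, 17.0, 90.0]), (264, [11.0, 14.0, 92.0]), (268, [10.0, 12.0, 91.0]), (272, [10.0, 10.0, 90.0]), (276, [8.0, 7.0, 85.0]), (280, [6.0, 4.0, 78.0])]
215 [(258, [8.0, 18.0, 90.0]), (262, [9.0, 15.0, 93.0]), (266, [9.0, 13.0, 93.0]), (270, [10.0, 11.0, 93.0]), (274, [8.0, 8.0, 89.0]), (278, [5.0, 6.0, 82.0])]
218 [(258, [7.0, 18.0, 92.0]), (262, [8.0, 15.0, 94.0]), (266, [8.0, 13.0, 93.0]), (270, [8.0, 11.0, 94.0]), (274, [6.0, 8.0, 88.0]), (278, [3.0, 6.0, 81.0])]
221 [(258, [5.0, 18.0, 91.0]), (262, [6.0, 15.0, 92.0]), (266, [6.0, 13.0, 93.0]), (270, [6.0, 11.0, 94.0]), (274, [4.0, 8.0, 89.0]), (278, [1.0, 6.0, 81.0])]
224 [(258, [3.0, 18.0, 91.0]), (262, [4.0, 15.0, 93.0]), (266, [4.0, 13.0, 94.0]), (270, [4.0, 11.
[... 1121 characters left out ...]
128], [8, 12, 127], [10, 9, 130], [10, 5, 130], [-28, -8, 54]]
248 [[33, 27, 180], [33, 25, 180], [10, 26, 134], [8, 23, 131], [8, 19, 131], [8, 16, 131], [8, 12, 130], [9, 9, 132], [10, 5, 135], [34, 8, 181]]
252 [[33, 27, 182], [33, 25, 182], [9, 26, 136], [8, 23, 135], [8, 19, 134], [9, 16, 135], [8, 12, 135], [8, 9, 135], [32, 10, 181], [33, 8, 182]]
256 [[33, 27, 185], [32, 25, 181], [8, 26, 139], [8, 23, 139], [8, 19, 139], [8, 16, 137], [8, 12, 139], [8, 9, 138], [31, 10, 180], [33, 8, 184]]
[[228.75522288 232.96341003]
 [284.01822285 232.93144466]
 [227.92858587 206.12092464]
 [284.72946822 206.08832186]]
[ 0.42416455 -0.32455335  0.1010306 ] [0.00609522 0.61266505 0.27205822] 5.1167
```

View pics/w5c.png

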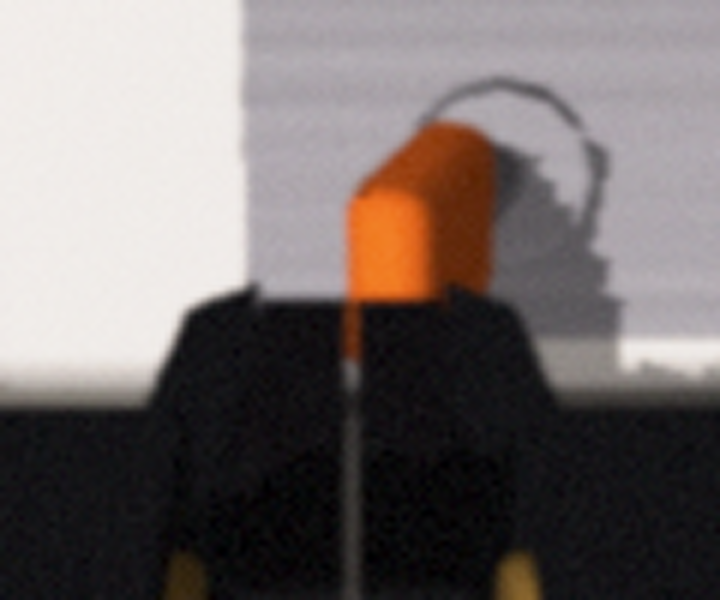

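```bash
python3 - <<'E'
from pc import *
print(r.tips_ahead,[a for a in dir(r) if a[0]!='_'],r.get_state()['clock'])
s=load('s5.npz'); W=cloud(s)
i=cv2.imread('pics/s5.png'); cv2.imwrite('pics/s5d.png',cv2.resize(i[280:340,235:305],None,fx=10,fy=10,interpolation=cv2.INTER_CUBIC))
for v in range(298,326,3):
    print(v,[(W[v,u]*1000).astype(int).tolist() for u in range(250,280,4)])
s=load('w1.npz');W=cloud(s)
for v in range(224,250,4): print(v,[(W[v,u]*1000).astype(int).tolist() for u in range(240,284,10)])
E
```

```text
0.025 ['Unreachable', 'finish_job', 'get_state', 'tips_ahead'] 5.1167
298 [[417, -224, 0], [392, -342, 199], [251, -811, 1020], [405, -356, 216], [415, -354, 208], [425, -350, 197], [433, -353, 197], [441, -355, 197]]
301 [[414, -234, 2], [392, -343, 190], [399, -350, 198], [407, -352, 198], [410, -366, 219], [422, -359, 200], [432, -356, 191], [441, -355, 185]]
304 [[412, -241, 0], [422, -244, 0], [396, -357, 199], [404, -360, 200], [408, -372, 217], [419, -368, 205], [432, -356, 178], [467, -293, 58]]
307 [[409, -250, 1], [410, -282, 53], [395, -361, 194], [403, -363, 192], [408, -376, 212], [414, -381, 218], [456, -298, 57], [465, -301, 57]]
310 [[398, -289, 58], [407, -293, 60], [395, -363, 185], [415, -329, 117], [409, -373, 194], [412, -388, 218], [453, -306, 58], [427, -394, 221]]
313 [[396, -294, 53], [405, -298, 55], [415, -301, 55], [423, -306, 59], [407, -378, 192], [410, -394, 217], [417, -396, 217], [425, -398, 216]]
316 [[394, -302, 52], [403, -305, 53], [412, -308, 54], [421, -313, 58], [405, -385, 193], [408, -400, 217], [415, -404, 220], [423, -405, 217]]
319 [[392, 
[... 310 characters left out ...]
 53], [405, -333, 59], [414, -333, 54], [422, -339, 60], [402, -418, 217], [410, -420, 216], [417, -421, 213]]
224 [[491, 7, 15], [502, 2, 14], [514, -2, 15], [572, 139, 385], [538, -12, 15]]
228 [[540, 86, 241], [500, -2, 15], [512, -8, 14], [524, -12, 14], [536, -17, 15]]
232 [[540, 86, 246], [544, 82, 241], [548, 80, 242], [553, 78, 242], [572, 139, 385]]
236 [[540, 86, 251], [544, 83, 248], [548, 81, 248], [553, 79, 247], [558, 78, 251]]
240 [[541, 86, 256], [544, 82, 251], [548, 80, 252], [553, 78, 251], [557, 78, 254]]
244 [[541, 86, 260], [544, 82, 256], [548, 80, 254], [553, 79, 256], [557, 79, 260]]
248 [[540, 84, 260], [544, 82, 259], [548, 80, 259], [552, 79, 260], [557, 79, 264]]
```

View pics/s5d.png

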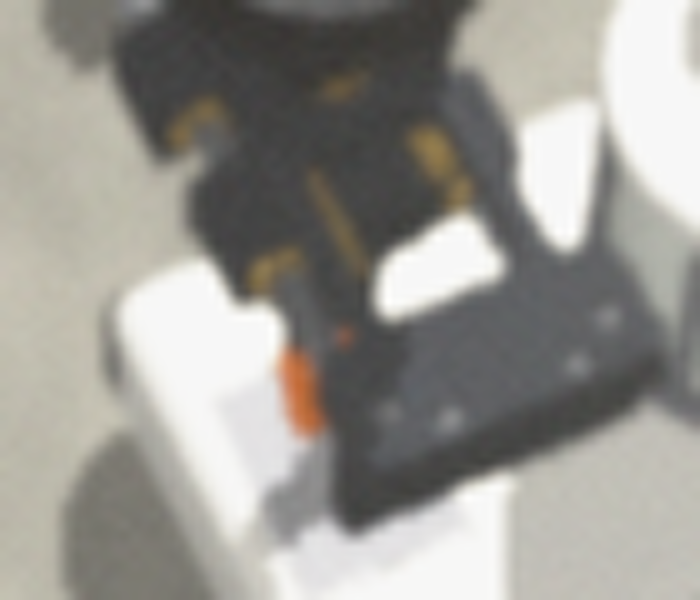

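```bash
python3 - <<'E'
from h import *
P=np.array([.427,-.343]); Y=np.array([-.139,.990])
p=P+Y*.062; go([p[0],p[1],.101],-82)
E
```

```text
t 5.12 pos [ 0.4242 -0.3246  0.101 ] yaw -81.93 tilt 0.29 F [0.01 0.61 0.27] open 0.007 q [ 0.41  0.8   0.27  1.96 -0.46  0.45 -0.41]
shift [ 0.0003 -0.0433  0.0002] rot [-0.25  0.16  0.07]
[0.0001, -0.0087, 0.0, -0.05, 0.03, 0.01, 0.0001, -0.0173, 0.0001, -0.1, 0.06, 0.03, 0.0002, -0.026, 0.0001, -0.15, 0.09, 0.04, 0.0002, -0.0347, 0.0002, -0.2, 0.12, 0.06, 0.0003, -0.0433, 0.0002, -0.25, 0.16, 0.07]
```

Call:
send_rows --moves '[0,-0.025,0,0,0,0,0,-0.043,0,0,0,0,0,-0.043,0.015,0,0,0,0,-0.043,0.028,0,0,0,0,-0.043,0.033,0,0,0]'

```text
clock: 5.53
tool_pos: [0.4176, -0.2802, 0.0673]
eef_rot: [0.997, 0.071, -0.002, -0.003]
contact_force: [-0.0, 0.3, 0.1]
opening: 0.006
```

```bash
python3 - <<'E'
from pc import *
s=snap('wrist','w6'); np.savez('w6.npz',**{k:np.array(v) for k,v in s.items()})
P=np.array([.427,-.343]); Y=np.array([-.139,.990]); X=np.array([.990,.139])
W=cloud(s); L=np.dstack([(W[...,:2]-P)@X,(W[...,:2]-P)@Y,W[...,2]])*1000
for v in range(224,240,4): print(v,[L[v,k].round(0).astype(int).tolist() for k in range(222,300,8)])
p=P+Y*.020; go([p[0],p[1],.068],-82)
E
```

```text
224 [[-21, 91, 1], [-21, 85, 1], [-21, 79, 0], [-21, 73, 1], [-1, 66, 48], [2, 61, 55], [3, 56, 57], [2, 52, 56], [2, 47, 56], [2, 42, 56]]
228 [[-24, 91, 1], [-24, 85, 2], [-24, 79, 1], [-24, 73, 2], [-4, 66, 47], [-1, 61, 55], [-1, 56, 55], [9, 53, 78], [-1, 47, 55], [0, 42, 56]]
232 [[-28, 91, 1], [-28, 85, 0], [9, 73, 83], [8, 69, 79], [8, 65, 80], [8, 61, 80], [8, 57, 80], [10, 53, 83], [10, 49, 83], [-3, 42, 56]]
236 [[-31, 91, 2], [9, 76, 88], [10, 72, 89], [8, 69, 85], [8, 65, 84], [8, 61, 84], [8, 57, 85], [9, 53, 87], [9, 50, 87], [-5, 42, 56]]
t 5.58 pos [ 0.4174 -0.2805  0.0669] yaw -81.87 tilt 0.46 F [-0.53  0.77 -0.2 ] open 0.001 q [ 0.38  0.83  0.2   2.06 -0.52  0.31 -0.41]
shift [ 0.0008  0.0432 -0.0013] rot [-0.38  0.26  0.13]
[0.0002, 0.0086, -0.0003, -0.08, 0.05, 0.03, 0.0003, 0.0173, -0.0005, -0.15, 0.1, 0.05, 0.0005, 0.0259, -0.0008, -0.23, 0.15, 0.08, 0.0006, 0.0346, -0.0011, -0.3, 0.2, 0.1, 0.0008, 0.0432, -0.0013, -0.38, 0.26, 0.13]
```

View pics/w6.png

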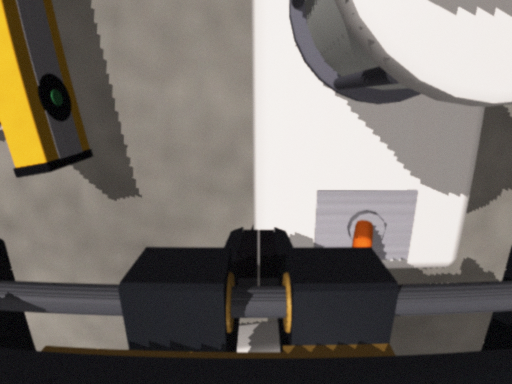

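Call:
send_rows --moves '[0,0.018,-0.001,0,0,0,0,0.032,-0.001,0,0,0,0,0.042,-0.001,0,0,0,0,0.048,-0.001,0,0,0,0,0.05,-0.001,0,0,0]'

```text
clock: 6.0
tool_pos: [0.4245, -0.3302, 0.068]
eef_rot: [0.997, 0.071, -0.002, -0.003]
contact_force: [-1.4, 2.6, 4.1]
opening: 0.005
```

```bash
python3 - <<'E'
from pc import *
s=snap('wrist','w7'); np.savez('w7.npz',**{k:np.array(v) for k,v in s.items()})
P=np.array([.427,-.343]); Y=np.array([-.139,.990]); X=np.array([.990,.139])
h=cv2.cvtColor(s['image'],cv2.COLOR_RGB2HSV)
W=cloud(s); L=np.dstack([(W[...,:2]-P)@X,(W[...,:2]-P)@Y,W[...,2]])*1000
o=(h[...,0]<14)&(h[...,1]>150); o[:195]=0;o[245:]=0;o[:,:250]=0
for v in range(200,240,4):
    u=np.nonzero(o[v])[0]
    if len(u): print(v,[ (int(k),L[v,k].round(0).tolist()) for k in u[::3]])
p=P+Y*.006; go([p[0],p[1],.068],-82); print((r.get_state()['tool_pos'][:2]-P)@Y)
E
```

```text
220 [(288, [11.0, -3.0, 73.0]), (291, [11.0, -5.0, 73.0])]
224 [(281, [9.0, 1.0, 74.0]), (284, [10.0, -1.0, 75.0]), (287, [11.0, -2.0, 77.0]), (290, [11.0, -4.0, 78.0]), (293, [11.0, -5.0, 78.0]), (296, [12.0, -7.0, 79.0])]
228 [(281, [8.0, 1.0, 75.0]), (284, [9.0, -1.0, 78.0]), (287, [10.0, -2.0, 80.0]), (290, [11.0, -3.0, 82.0]), (293, [11.0, -5.0, 83.0]), (296, [11.0, -6.0, 83.0]), (299, [11.0, -8.0, 83.0])]
232 [(285, [10.0, -1.0, 85.0]), (288, [9.0, -2.0, 83.0]), (291, [10.0, -4.0, 86.0]), (294, [72.0, 12.0, 223.0]), (297, [11.0, -6.0, 88.0]), (300, [11.0, -7.0, 88.0]), (303, [11.0, -9.0, 88.0])]
236 [(287, [9.0, -1.0, 88.0]), (290, [8.0, -3.0, 86.0]), (293, [10.0, -4.0, 90.0]), (296, [10.0, -5.0, 90.0]), (299, [11.0, -7.0, 92.0]), (302, [11.0, -8.0, 93.0]), (305, [11.0, -9.0, 91.0]), (308, [11.0, -11.0, 91.0])]
t 6.05 pos [ 0.4245 -0.3302  0.0679] yaw -81.89 tilt 0.46 F [-0.45  2.77  3.36] open 0.003 q [ 0.44  0.85  0.23  1.96 -0.48  0.39 -0.39]
shift [ 0.0007  0.007  -0.0001] rot [-0.4   0.24  0.11]
[0.0001, 0.0014, -0.0, -0.08, 0.05, 0.02, 0.0003, 0.0028, -0.0, -0.16, 0.09, 0.04, 0.0004, 0.0042, -0.0001, -0.24, 0.14, 0.07, 0.0005, 0.0056, -0.0001, -0.32, 0.19, 0.09, 0.0007, 0.007, -0.0001, -0.4, 0.24, 0.11]
0.013035539124134634
```

View pics/w7.png

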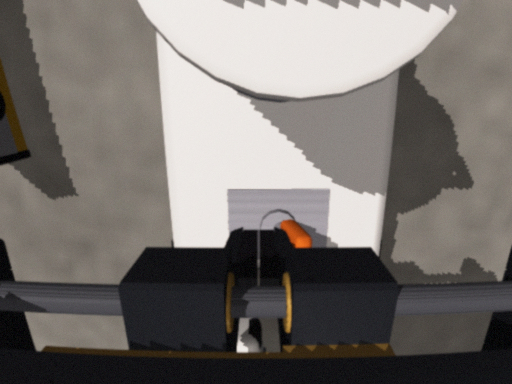

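Call:
send_rows --moves '[0,0.0015,0,0,0,0,0,0.003,0,0,0,0,0,0.0045,0,0,0,0,0,0.006,0,0,0,0,0,0.006,0,0,0,0]'

```text
clock: 6.47
tool_pos: [0.4248, -0.3327, 0.0676]
eef_rot: [0.997, 0.072, -0.003, -0.006]
contact_force: [-1.4, 7.9, 4.8]
opening: 0.007
```

```bash
cat > pad.py <<'E'
from pc import *
import sys
n=sys.argv[1]
s=snap('wrist',n); np.savez(n+'.npz',**{k:np.array(v) for k,v in s.items()})
P=np.array([.427,-.343]); Y=np.array([-.139,.990]); X=np.array([.990,.139])
h=cv2.cvtColor(s['image'],cv2.COLOR_RGB2HSV)
W=cloud(s); L=np.dstack([(W[...,:2]-P)@X,(W[...,:2]-P)@Y,W[...,2]])*1000
o=(h[...,0]<14)&(h[...,1]>150); o[:195]=0;o[245:]=0;o[:,:250]=0
for v in range(200,245,4):
    u=np.nonzero(o[v])[0]
    if len(u): print(v,[ (int(k),L[v,k].round(0).tolist()) for k in u[::3]])
p=P+Y*.06; go([p[0],p[1],.068],-82); print((r.get_state()['tool_pos'][:2]-P)@Y)
E
python3 pad.py w8
```

```text
220 [(284, [11.0, -3.0, 72.0]), (287, [11.0, -5.0, 71.0]), (290, [11.0, -7.0, 72.0])]
224 [(279, [9.0, -1.0, 73.0]), (282, [10.0, -2.0, 75.0]), (285, [11.0, -4.0, 76.0]), (288, [11.0, -5.0, 77.0]), (291, [10.0, -7.0, 76.0]), (294, [11.0, -8.0, 78.0])]
228 [(279, [7.0, -1.0, 73.0]), (282, [9.0, -2.0, 77.0]), (285, [10.0, -4.0, 79.0]), (288, [11.0, -5.0, 82.0]), (291, [11.0, -6.0, 81.0]), (294, [11.0, -8.0, 83.0]), (297, [11.0, -9.0, 83.0]), (300, [11.0, -11.0, 83.0])]
232 [(285, [9.0, -3.0, 83.0]), (288, [9.0, -5.0, 83.0]), (291, [10.0, -6.0, 84.0]), (294, [11.0, -7.0, 87.0]), (297, [11.0, -9.0, 87.0]), (300, [11.0, -10.0, 88.0]), (303, [11.0, -11.0, 88.0]), (306, [11.0, -13.0, 87.0])]
236 [(287, [10.0, -4.0, 89.0]), (290, [8.0, -6.0, 86.0]), (293, [9.0, -7.0, 87.0]), (296, [11.0, -8.0, 90.0]), (299, [11.0, -9.0, 91.0]), (302, [11.0, -10.0, 92.0]), (305, [11.0, -12.0, 91.0]), (308, [11.0, -13.0, 92.0])]
240 [(290, [9.0, -5.0, 91.0]), (293, [8.0, -7.0, 89.0]), (296, [9.0, -8.0, 92.0]), (299, [10.0, -9.0, 92.0]), (302, [10.0, -10.0, 93.0]), (305, [10.0, -12.0, 93.0]), (308, [10.0, -13.0, 93.0]), (311, [9.0, -15.0, 91.0])]
244 [(292, [5.0, -6.0, 88.0]), (295, [7.0, -7.0, 91.0]), (298, [8.0, -9.0, 93.0]), (301, [8.0, -10.0, 94.0]), (304, [9.0, -11.0, 95.0]), (307, [8.0, -13.0, 93.0]), (310, [8.0, -14.0, 93.0])]
t 6.52 pos [ 0.4248 -0.3327  0.0676] yaw -81.78 tilt 0.81 F [-0.69  7.19  4.99] open 0.009 q [ 0.45  0.86  0.23  1.95 -0.47  0.41 -0.38]
shift [ 0.0009 -0.0494  0.0003] rot [-0.75  0.31  0.22]
[0.0002, -0.0099, 0.0001, -0.15, 0.06, 0.04, 0.0004, -0.0198, 0.0001, -0.3, 0.12, 0.09, 0.0006, -0.0297, 0.0002, -0.45, 0.19, 0.13, 0.0007, -0.0396, 0.0002, -0.6, 0.25, 0.18, 0.0009, -0.0494, 0.0003, -0.75, 0.31, 0.22]
0.0105387899107984
```

View pics/w8.png

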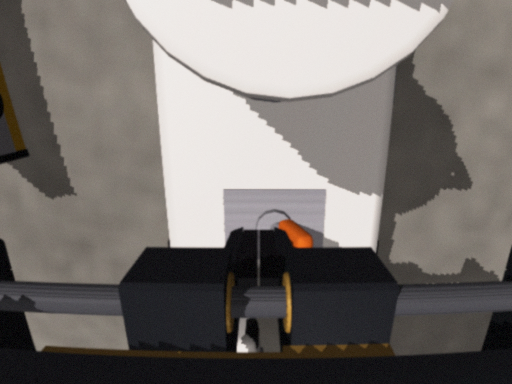

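Call:
send_rows --moves '[0,0.003,0,0,0,0,0,0.006,0,0,0,0,0,0.008,0,0,0,0,0,0.009,0,0,0,0,0,0.009,0,0,0,0]'

```text
clock: 6.93
tool_pos: [0.4247, -0.3329, 0.0676]
eef_rot: [0.997, 0.074, -0.005, -0.014]
contact_force: [-2.2, 17.1, 16.9]
opening: 0.008
```

```bash
python3 pad.py w9|tail -6; python3 - <<'E'
from h import *
s=snap('side','s9'); i=cv2.imread('pics/s9.png'); cv2.imwrite('pics/s9c.png',cv2.resize(i[220:380,200:360],None,fx=4,fy=4))
E
```

```text
240 [(289, [10.0, -5.0, 92.0]), (292, [7.0, -7.0, 88.0]), (295, [9.0, -8.0, 91.0]), (298, [10.0, -9.0, 93.0]), (301, [10.0, -10.0, 93.0]), (304, [10.0, -12.0, 93.0]), (307, [9.0, -14.0, 91.0]), (310, [9.0, -15.0, 92.0])]
244 [(292, [6.0, -7.0, 88.0]), (295, [7.0, -8.0, 92.0]), (298, [8.0, -9.0, 93.0]), (301, [8.0, -11.0, 93.0]), (304, [8.0, -12.0, 93.0]), (307, [8.0, -13.0, 93.0]), (310, [8.0, -15.0, 92.0])]
t 6.98 pos [ 0.4247 -0.3329  0.0676] yaw -81.54 tilt 1.7 F [-3.08 16.5  16.03] open 0.005 q [ 0.45  0.86  0.23  1.93 -0.47  0.43 -0.38]
shift [ 0.0013 -0.0497  0.001 ] rot [-1.63  0.47  0.46]
[0.0003, -0.0099, 0.0002, -0.33, 0.09, 0.09, 0.0005, -0.0199, 0.0004, -0.65, 0.19, 0.19, 0.0008, -0.0298, 0.0006, -0.98, 0.28, 0.28, 0.001, -0.0398, 0.0008, -1.31, 0.37, 0.37, 0.0013, -0.0497, 0.001, -1.63, 0.47, 0.46]
0.010273344118450123
```

View pics/s9c.png

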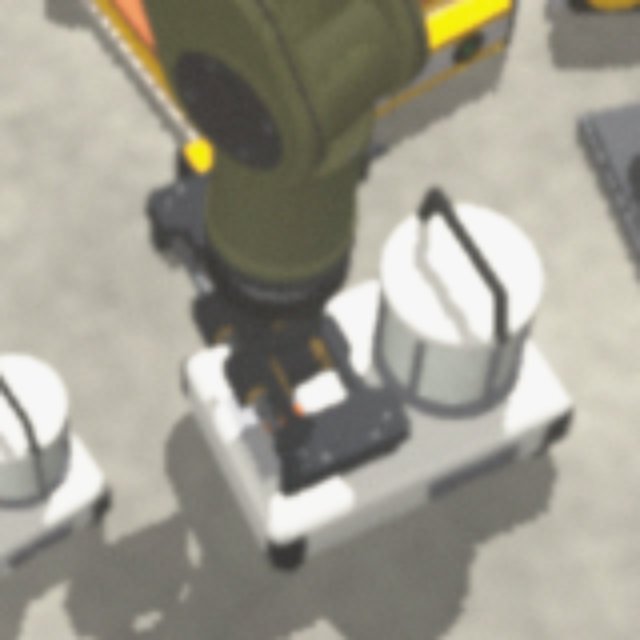

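Call:
send_rows --moves '[0,-0.012,0,0,0,0,0,-0.03,0,-1,0,0,0.001,-0.05,0,-1.6,0.5,0.5,0.001,-0.05,-0.03,-1.6,0.5,0.5,0.001,-0.05,-0.07,-1.6,0.5,0.5]'

```text
clock: 7.45
tool_pos: [0.4176, -0.2831, 0.1374]
eef_rot: [0.998, 0.07, -0.002, -0.002]
contact_force: [1.3, -1.4, -0.5]
opening: 0.003
```

```bash
python3 pad.py w10|tail -12;  python3 - <<'E'
from h import *
go([.418,-.278,.22],-82)
a=np.radians(-13); go([.525*np.cos(a),.525*np.sin(a),.24],-60)
E
```

```text
200 [(320, [5.0, 18.0, 91.0]), (323, [6.0, 16.0, 93.0]), (330, [6.0, 12.0, 93.0]), (333, [3.0, 7.0, 85.0])]
204 [(320, [2.0, 18.0, 90.0]), (323, [3.0, 16.0, 94.0]), (329, [3.0, 12.0, 94.0]), (332, [2.0, 9.0, 90.0])]
208 [(320, [-0.0, 18.0, 93.0]), (324, [-0.0, 15.0, 93.0]), (329, [0.0, 12.0, 94.0]), (332, [-2.0, 8.0, 88.0])]
212 [(319, [-4.0, 18.0, 92.0]), (322, [-3.0, 16.0, 93.0]), (327, [-3.0, 13.0, 94.0]), (330, [-3.0, 11.0, 94.0])]
216 [(321, [-6.0, 17.0, 92.0]), (324, [-6.0, 15.0, 93.0]), (327, [-6.0, 13.0, 93.0])]
t 7.5 pos [ 0.4214 -0.2876  0.1452] yaw -82.07 tilt 0.49 F [-0.09 -1.01  4.81] open 0.0 q [ 0.31  0.7   0.33  2.01 -0.46  0.49 -0.46]
shift [-0.0026 -0.0048  0.0771] rot [ 0.33 -0.37 -0.07]
[-0.0005, -0.001, 0.0154, 0.07, -0.07, -0.01, -0.0011, -0.0019, 0.0308, 0.13, -0.15, -0.03, -0.0016, -0.0029, 0.0463, 0.2, -0.22, -0.04, -0.0021, -0.0038, 0.0617, 0.27, -0.29, -0.05, -0.0026, -0.0048, 0.0771, 0.33, -0.37, -0.07]
0.0556422893947929
t 7.5 pos [ 0.4214 -0.2876  0.1452] yaw -82.07 tilt 0.49 F [-0.09 -1.01  4.81] open 0.0 q [ 0.31  0.7   0.33  2.01 -0.46  0.49 -0.46]
shift [-0.0016 -0.0095 -0.0749] rot [ 0.33 -0.37 -0.07]
[-0.0003, -0.0019, -0.015, 0.07, -0.07, -0.01, -0.0006, -0.0038, -0.03, 0.13, -0.15, -0.03, -0.0009, -0.0057, -0.0449, 0.2, -0.22, -0.04, -0.0012, -0.0076, -0.0599, 0.27, -0.29, -0.05, -0.0016, -0.0095, -0.0749, 0.33, -0.37, -0.07]
t 7.5 pos [ 0.4214 -0.2876  0.1452] yaw -82.07 tilt 0.49 F [-0.09 -1.01  4.81] open 0.0 q [ 0.31  0.7   0.33  2.01 -0.46  0.49 -0.46]
shift [ 0.1133 -0.1549 -0.095 ] rot [  0.4   -0.3  -22.07]
[0.0227, -0.031, -0.019, 0.08, -0.06, -4.41, 0.0453, -0.0619, -0.038, 0.16, -0.12, -8.83, 0.068, -0.0929, -0.057, 0.24, -0.18, -13.24, 0.0906, -0.1239, -0.076, 0.32, -0.24, -17.65, 0.1133, -0.1549, -0.095, 0.4, -0.3, -22.07]
```

View pics/w10.png

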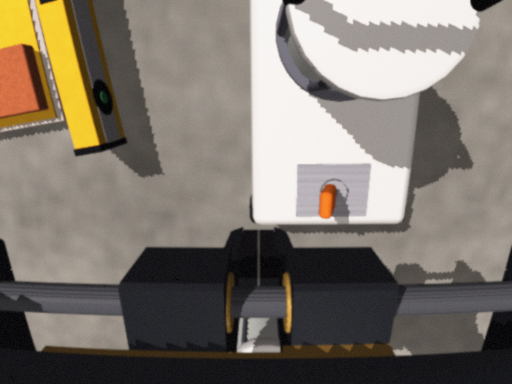

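```bash
cat > lean.py <<'E'
from pc import *
from scipy.spatial import ConvexHull
P=np.array([.427,-.343]); Y=np.array([-.139,.990]); X=np.array([.990,.139])
def mask(s,a,dx,dy):
    pts=[]
    for x in(-.01,.01):
        for t in(-.0045,.0045):
            for l in(.014,.040):
                y=l*np.sin(a)+t*np.cos(a); z=.055+l*np.cos(a)-t*np.sin(a)
                q=P+X*(x+dx)+Y*(y+dy); pts.append([q[0],q[1],z])
    uv=proj(s,pts); m=np.zeros((384*4,512*4),np.uint8)
    h=cv2.convexHull(((uv+.5)*4-.5).astype(np.float32)).round().astype(int); cv2.fillConvexPoly(m,h,1)
    return cv2.resize(m.astype(np.float32),(512,384),interpolation=cv2.INTER_AREA)
def fit(n,fix=None):
    s=load(n+'.npz'); h=cv2.cvtColor(s['image'],cv2.COLOR_RGB2HSV)
    o=((h[...,0]<14)&(h[...,1]>150)).astype(float); occ=(s['depth']<(.30 if 0 else .0)); 
    W=cloud(s); L=np.dstack([(W[...,:2]-P)@X,(W[...,:2]-P)@Y,W[...,2]])
    near=(np.abs(L[...,0])<.04)&(np.abs(L[...,1])<.04)&(L[...,2]>.045)&(L[...,2]<.1)&(h[...,2]>40)
    near[:190]=0
    best=[]
    for a in np.arange(-.45,.46,.02):
        for dx,dy in ([fix] if fix else [(i,j) for i in np.arange(-.004,.0041,.001) for j in np.arange(-.004,.0041,.001)]):
            m=mask(s,a,dx,dy); best.append((np.abs(m-o)[near].sum(),round(a,3),round(dx,4),round(dy,4)))
    best.sort(); print(n,o[near].sum(),best[:6]); return best[0]
fit('w2');fit('w5'); b=fit('w6'); 
for n in('w7','w8','w9'): fit(n); fit(n,(b[2],b[3]))
E
python3 lean.py
```

```text
w2 25.0 [(np.float64(8.4375), np.float64(0.33), np.float64(0.003), np.float64(0.002)), (np.float64(8.875), np.float64(0.39), np.float64(0.003), np.float64(0.0)), (np.float64(8.875), np.float64(0.45), np.float64(0.003), np.float64(-0.002)), (np.float64(8.9375), np.float64(0.35), np.float64(0.003), np.float64(0.001)), (np.float64(8.9375), np.float64(0.37), np.float64(0.003), np.float64(0.001)), (np.float64(9.125), np.float64(0.31), np.float64(0.003), np.float64(0.003))]
w5 577.0 [(np.float64(43.25), np.float64(0.25), np.float64(-0.001), np.float64(0.004)), (np.float64(46.9375), np.float64(0.27), np.float64(-0.001), np.float64(0.003)), (np.float64(49.875), np.float64(0.23), np.float64(-0.001), np.float64(0.004)), (np.float64(52.1875), np.float64(0.23), np.float64(0.0), np.float64(0.004)), (np.float64(55.75), np.float64(0.25), np.float64(0.0), np.float64(0.004)), (np.float64(56.875), np.float64(0.25), np.float64(-0.002), np.float64(0.004))]
w6 437.0 [(np.float64(60.0), np.float64(0.37), np.float64(-0.001), np.float64(0.0)), (np.float64(61.25), np.float64(0.35), np.float64(-0.001), np.flo
[... 2527 characters left out ...]
, np.float64(-0.27), np.float64(-0.001), np.float64(-0.001)), (np.float64(55.625), np.float64(-0.31), np.float64(-0.001), np.float64(0.0)), (np.float64(56.125), np.float64(-0.29), np.float64(-0.001), np.float64(-0.001))]
w9 558.0 [(np.float64(55.625), np.float64(-0.31), np.float64(-0.001), np.float64(0.0)), (np.float64(63.5625), np.float64(-0.29), np.float64(-0.001), np.float64(0.0)), (np.float64(65.5625), np.float64(-0.33), np.float64(-0.001), np.float64(0.0)), (np.float64(91.625), np.float64(-0.35), np.float64(-0.001), np.float64(0.0)), (np.float64(93.25), np.float64(-0.27), np.float64(-0.001), np.float64(0.0)), (np.float64(121.125), np.float64(-0.37), np.float64(-0.001), np.float64(0.0))]
```

```bash
python3 - <<'E'
from pc import *
for n in('w0','w10'):
    s=load('wrist0.npz' if n=='w0' else n+'.npz'); W=cloud(s)
    cols=range(140,180,6) if n=='w0' else range(230,290,8)
    for v in range(222,250,4): print(n,v,[int(W[v,u,2]*1000) for u in cols])
st=r.get_state();print(st['tool_pos'])
# gap from w1
s=load('w1.npz'); W=cloud(s); h=cv2.cvtColor(s['image'],cv2.COLOR_RGB2HSV)
m=(h[...,0]<14)&(h[...,1]>150)&(W[...,2]>.018)&(W[...,2]<.045)&(W[...,1]<.16)
n,l=cv2.connectedComponents(m.astype(np.uint8))
for i in range(1,n):
    if (l==i).sum()>200:
        p=W[l==i]; print((l==i).sum(),cv2.minAreaRect((p[:,:2]*1000).astype(np.float32)),np.median(p[:,2]))
E
```

```text
w0 222 [0, 0, 1, 0, 2, 1, 0]
w0 226 [2, 0, 1, 1, 1, 0, 0]
w0 230 [0, 242, 243, 239, 239, 239, 0]
w0 234 [248, 249, 248, 245, 245, 242, 0]
w0 238 [254, 253, 250, 249, 248, 243, 1]
w0 242 [257, 256, 254, 254, 255, 244, 1]
w0 246 [262, 258, 258, 258, 255, 246, 0]
w10 222 [0, 1, 1, 47, 55, 54, 54, 54]
w10 226 [0, 0, 2, 0, 0, 0, 1, 0]
w10 230 [0, 151, 146, 147, 148, 147, 150, 0]
w10 234 [154, 156, 151, 152, 151, 151, 155, 155]
w10 238 [160, 160, 156, 157, 156, 156, 160, 159]
w10 242 [164, 164, 160, 160, 161, 160, 163, 164]
w10 246 [169, 169, 166, 166, 164, 165, 168, 167]
[ 0.42138424 -0.28758414  0.14515575]
5428 ((649.4515991210938, 40.32535934448242), (55.21352767944336, 139.1955108642578), 15.500344276428223) 0.028448256158926242
5087 ((588.5307006835938, 23.14581298828125), (55.83161163330078, 139.12246704101562), 15.518211364746094) 0.028499830968902292
2041 ((455.8188781738281, 24.55990219116211), (56.46250915527344, 65.68372344970703), 15.194767951965332) 0.02861817703328404
```

```bash
python3 - <<'E'
from h import *
go([.44,-.10,.22],-86)
E
```

```text
t 7.5 pos [ 0.4214 -0.2876  0.1452] yaw -82.07 tilt 0.49 F [-0.09 -1.01  4.81] open 0.0 q [ 0.31  0.7   0.33  2.01 -0.46  0.49 -0.46]
shift [ 0.0448 -0.1828 -0.0756] rot [ 0.32 -0.38  3.93]
[0.009, -0.0366, -0.0151, 0.06, -0.08, 0.79, 0.0179, -0.0731, -0.0302, 0.13, -0.15, 1.57, 0.0269, -0.1097, -0.0454, 0.19, -0.23, 2.36, 0.0358, -0.1462, -0.0605, 0.26, -0.3, 3.15, 0.0448, -0.1828, -0.0756, 0.32, -0.38, 3.93]
```

Call:
send_rows --moves '[0.003,-0.01,-0.035,0,0,0.5,0.012,-0.045,-0.055,0.1,-0.1,1,0.022,-0.085,-0.075,0.2,-0.2,2,0.034,-0.125,-0.076,0.3,-0.3,3,0.044,-0.165,-0.076,0.3,-0.4,4]' --claw -1

```text
clock: 7.92
tool_pos: [0.4432, -0.1212, 0.222]
eef_rot: [0.999, 0.033, 0.003, 0.002]
contact_force: [0.3, 0.5, -0.8]
opening: 0.357
```

```bash
python3 - <<'E'
from h import *
go([.46,.075,.22],-90)
E
```

```text
t 7.92 pos [ 0.4432 -0.1212  0.222 ] yaw -86.24 tilt 0.35 F [ 0.3   0.47 -0.79] open 0.357 q [-0.16  0.54  0.5   2.08 -0.44  0.62 -0.86]
shift [ 0.0297 -0.1946  0.0016] rot [ 0.17 -0.3   3.76]
[0.0059, -0.0389, 0.0003, 0.03, -0.06, 0.75, 0.0119, -0.0779, 0.0006, 0.07, -0.12, 1.51, 0.0178, -0.1168, 0.0009, 0.1, -0.18, 2.26, 0.0237, -0.1557, 0.0012, 0.14, -0.24, 3.01, 0.0297, -0.1946, 0.0016, 0.17, -0.3, 3.76]
```

```bash
python3 - <<'E'
from h import *
go([.46,.0,.22],-52)
E
```

```text
t 7.92 pos [ 0.4432 -0.1212  0.222 ] yaw -86.24 tilt 0.35 F [ 0.3   0.47 -0.79] open 0.357 q [-0.16  0.54  0.5   2.08 -0.44  0.62 -0.86]
shift [ 0.0247 -0.1198  0.0018] rot [  0.27  -0.23 -34.24]
[0.0049, -0.024, 0.0004, 0.05, -0.05, -6.85, 0.0099, -0.0479, 0.0007, 0.11, -0.09, -13.69, 0.0148, -0.0719, 0.0011, 0.16, -0.14, -20.54, 0.0198, -0.0958, 0.0014, 0.21, -0.19, -27.39, 0.0247, -0.1198, 0.0018, 0.27, -0.23, -34.24]
```

Call:
send_rows --moves '[0.005,-0.024,0,0,0,-7,0.01,-0.048,0,0.1,-0.1,-14,0.015,-0.072,0,0.2,-0.1,-21,0.02,-0.096,0.001,0.2,-0.2,-28,0.025,-0.12,0.002,0.3,-0.2,-35]'

```text
clock: 8.33
tool_pos: [0.4614, 0.0009, 0.22]
eef_rot: [0.942, 0.335, 0.001, 0.001]
contact_force: [0.6, -0.5, -0.3]
opening: 0.735
```

```bash
python3 - <<'E'
from h import *
go([.47,.11,.22],-17)
E
```

```text
t 8.33 pos [0.4614 0.0009 0.22  ] yaw -50.91 tilt 0.18 F [ 0.56 -0.49 -0.27] open 0.735 q [-0.32  0.52  0.34  2.07 -0.3   0.59 -0.66]
shift [ 0.0755 -0.0792 -0.    ] rot [  0.16  -0.09 -33.91]
[0.0151, -0.0158, -0.0, 0.03, -0.02, -6.78, 0.0302, -0.0317, -0.0, 0.06, -0.03, -13.56, 0.0453, -0.0475, -0.0, 0.09, -0.05, -20.35, 0.0604, -0.0634, -0.0, 0.12, -0.07, -27.13, 0.0755, -0.0792, -0.0, 0.16, -0.09, -33.91]
```

Call:
send_rows --moves '[0.015,-0.016,0,0,0,-7,0.03,-0.032,0,0,0,-14,0.045,-0.048,0,0.1,0,-21,0.06,-0.064,0,0.1,-0.1,-28,0.075,-0.08,0,0.2,-0.1,-35]'

```text
clock: 8.75
tool_pos: [0.4701, 0.1111, 0.2201]
eef_rot: [0.797, 0.605, 0.001, 0.0]
contact_force: [-0.1, -0.1, 0.0]
opening: 1.0
```

```bash
python3 - <<'E'
from h import *
go([.475,.22,.21],18)
E
```

```text
t 8.75 pos [0.4701 0.1111 0.2201] yaw -15.61 tilt 0.1 F [-0.08 -0.06  0.  ] open 1.0 q [-0.44  0.53  0.18  2.01 -0.15  0.62 -0.44]
shift [ 0.1062 -0.0246  0.0101] rot [  0.1   -0.   -33.61]
[0.0212, -0.0049, 0.002, 0.02, -0.0, -6.72, 0.0425, -0.0099, 0.004, 0.04, -0.0, -13.44, 0.0637, -0.0148, 0.0061, 0.06, -0.0, -20.16, 0.0849, -0.0197, 0.0081, 0.08, -0.0, -26.89, 0.1062, -0.0246, 0.0101, 0.1, -0.0, -33.61]
```

Call:
send_rows --moves '[0.021,-0.005,0,0,0,-7,0.042,-0.01,0,0,0,-14,0.064,-0.015,0,0,0,-21,0.085,-0.02,0,0.1,0,-28,0.106,-0.025,0,0.1,0,-35]'

```text
clock: 9.17
tool_pos: [0.4757, 0.2209, 0.2202]
eef_rot: [0.576, 0.818, 0.001, 0.001]
contact_force: [-0.2, 0.1, 1.4]
opening: 0.997
```

```bash
python3 - <<'E'
from h import *
go([.478,.30,.21],54)
E
```

```text
t 9.17 pos [0.4757 0.2209 0.2202] yaw 19.69 tilt 0.14 F [-0.17  0.12  1.44] open 0.997 q [-0.53  0.57  0.01  1.89 -0.01  0.68 -0.17]
shift [0.0737 0.0288 0.0103] rot [  0.13   0.05 -34.31]
[0.0147, 0.0058, 0.0021, 0.03, 0.01, -6.86, 0.0295, 0.0115, 0.0041, 0.05, 0.02, -13.73, 0.0442, 0.0173, 0.0062, 0.08, 0.03, -20.59, 0.059, 0.0231, 0.0082, 0.11, 0.04, -27.45, 0.0737, 0.0288, 0.0103, 0.13, 0.05, -34.31]
```

Call:
send_rows --moves '[0.015,0.006,0.002,0,0,-7,0.03,0.012,0.004,0,0,-14,0.044,0.017,0.006,0.1,0,-21,0.059,0.023,0.008,0.1,0,-28,0.074,0.029,0.01,0.1,0,-35]'

```text
clock: 9.58
tool_pos: [0.4791, 0.3009, 0.21]
eef_rot: [0.301, 0.954, 0.001, 0.001]
contact_force: [1.1, -0.2, -0.6]
opening: 0.999
```

```bash
python3 - <<'E'
from h import *
go([.479,.3205,.20],85.9)
E
```

```text
t 9.58 pos [0.4791 0.3009 0.21  ] yaw 54.96 tilt 0.16 F [ 1.15 -0.23 -0.55] open 0.999 q [-0.55  0.63 -0.16  1.77  0.15  0.74  0.18]
shift [0.0113 0.016  0.0101] rot [  0.07   0.15 -30.94]
[0.0023, 0.0032, 0.002, 0.01, 0.03, -6.19, 0.0045, 0.0064, 0.004, 0.03, 0.06, -12.37, 0.0068, 0.0096, 0.006, 0.04, 0.09, -18.56, 0.0091, 0.0128, 0.008, 0.05, 0.12, -24.75, 0.0113, 0.016, 0.0101, 0.07, 0.15, -30.94]
```

Call:
send_rows --moves '[0.002,0.003,0.002,0,0,-6.2,0.005,0.006,0.004,0,0.1,-12.4,0.007,0.01,0.006,0,0.1,-18.6,0.009,0.013,0.008,0,0.1,-24.8,0.011,0.016,0.01,0,0.1,-31]'

```text
clock: 10.0
tool_pos: [0.4803, 0.3204, 0.1998]
eef_rot: [0.033, 0.999, 0.001, 0.001]
contact_force: [-0.7, 0.5, -0.0]
opening: 0.999
```

```bash
python3 - <<'E'
from pc import *
s=snap('wrist','w11'); np.savez('w11.npz',**{k:np.array(v) for k,v in s.items()})
W=cloud(s); h=cv2.cvtColor(s['image'],cv2.COLOR_RGB2HSV)
m=(h[...,0]<14)&(h[...,1]>130)&(W[...,2]>.0)&(W[...,2]<.03)
n,l=cv2.connectedComponents(m.astype(np.uint8))
for i in range(1,n):
    if (l==i).sum()>200:
        p=W[l==i]; print((l==i).sum(),cv2.minAreaRect((p[:,:2]*1000).astype(np.float32)),np.median(p[:,2]))
go([.479,.3205,.12],85.9)
E
```

```text
5989 ((479.1249084472656, 320.79144287109375), (56.044124603271484, 138.83023071289062), 86.25814056396484) 0.01740387285985984
843 ((452.248046875, 33.17161560058594), (57.0279541015625, 47.1610107421875), 13.938780784606934) 0.02846324512929402
731 ((568.6528930664062, 629.0463256835938), (71.64588165283203, 19.908498764038086), 7.521610736846924) 0.013541496427472904
298 ((549.4340209960938, 62.51265335083008), (49.64301300048828, 14.251970291137695), 88.6302719116211) 0.027817565004317132
1120 ((734.1546630859375, 195.16397094726562), (92.19444274902344, 43.295562744140625), 88.40132904052734) 0.018748226104332518
t 10.05 pos [0.4801 0.321  0.1994] yaw 86.5 tilt 0.17 F [ 0.91  0.95 -0.4 ] open 0.997 q [-0.48  0.67 -0.32  1.74  0.29  0.77  0.57]
shift [ 0.0012 -0.0008  0.0794] rot [0.13 0.11 0.6 ]
[0.0002, -0.0002, 0.0159, 0.03, 0.02, 0.12, 0.0005, -0.0003, 0.0318, 0.05, 0.04, 0.24, 0.0007, -0.0005, 0.0476, 0.08, 0.07, 0.36, 0.001, -0.0006, 0.0635, 0.11, 0.09, 0.48, 0.0012, -0.0008, 0.0794, 0.13, 0.11, 0.6]
```

View pics/w11.png

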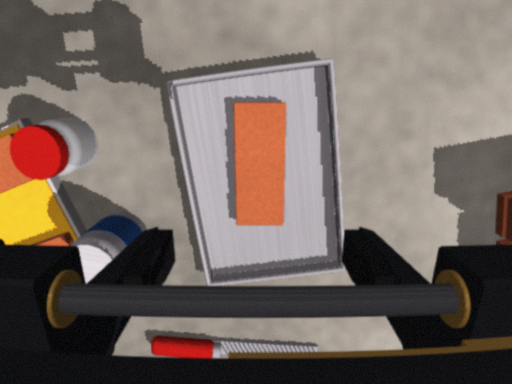

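Call:
send_rows --moves '[0.001,0,0.04,0.1,0.1,0.3,0.001,-0.0005,0.08,0.1,0.1,0.3,0.001,-0.0005,0.12,0.1,0.1,0.3,0.001,-0.0005,0.15,0.1,0.1,0.3,0.001,-0.0005,0.165,0.1,0.1,0.3]'

```text
clock: 10.47
tool_pos: [0.4784, 0.3193, 0.0306]
eef_rot: [0.035, 0.999, -0.001, -0.001]
contact_force: [0.4, -0.3, 0.2]
opening: 0.998
```

```bash
python3 - <<'E'
from pc import *
s=snap('wrist','w12'); np.savez('w12.npz',**{k:np.array(v) for k,v in s.items()})
S=snap('side','s12'); np.savez('s12.npz',**{k:np.array(v) for k,v in S.items()})
i=cv2.imread('pics/s12.png'); cv2.imwrite('pics/s12c.png',cv2.resize(i[110:210,170:290],None,fx=6,fy=6,interpolation=cv2.INTER_CUBIC))
W=cloud(s)
for v in range(222,240,4): print(v,[int(W[v,u,2]*1000) for u in range(134,180,6)],[int(W[v,u,2]*1000) for u in range(340,384,6)])
go([.479,.3208,-.0015],86.2)
E
```

```text
222 [8, 4, 3, 3, 3, 3, 3, 3] [2, 4, 2, 3, 3, 4, 3, 4]
226 [10, 3, 186, 3, 2, 2, 4, 2] [3, 2, 3, 3, 2, 3, 3, 3]
230 [11, 4, 44, 44, 40, 40, 40, 3] [3, 40, 40, 40, 43, 44, 2, 3]
234 [12, 50, 49, 48, 45, 45, 44, 4] [3, 43, 44, 45, 47, 186, 50, 2]
238 [14, 55, 53, 51, 50, 50, 43, 3] [3, 44, 49, 50, 51, 54, 53, 3]
t 10.57 pos [0.4784 0.3194 0.0316] yaw 86.08 tilt 0.23 F [-0.08 -0.53  1.45] open 1.002 q [-0.55  0.92 -0.2   1.84  0.4   0.42  0.46]
shift [-0.0006  0.0015  0.0331] rot [-0.17 -0.16 -0.12]
[-0.0001, 0.0003, 0.0066, -0.03, -0.03, -0.02, -0.0002, 0.0006, 0.0132, -0.07, -0.06, -0.05, -0.0004, 0.0009, 0.0198, -0.1, -0.09, -0.07, -0.0005, 0.0012, 0.0265, -0.14, -0.12, -0.1, -0.0006, 0.0015, 0.0331, -0.17, -0.16, -0.12]
```

View pics/w12.png

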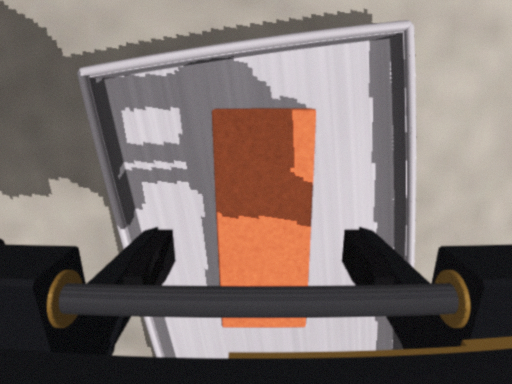

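View pics/s12c.png

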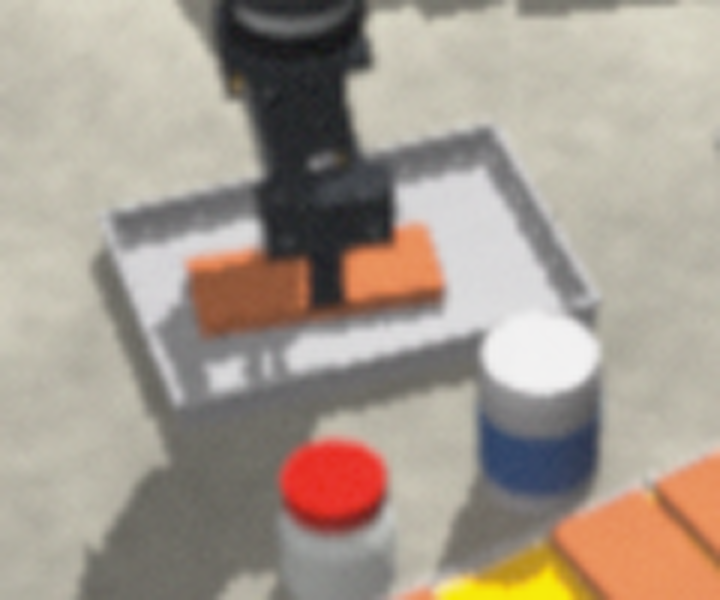

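Call:
send_rows --moves '[0,0.001,0.009,-0.1,-0.1,0,-0.0005,0.0015,0.018,-0.2,-0.2,0,-0.0005,0.0015,0.025,-0.2,-0.2,0,-0.0005,0.0015,0.03,-0.2,-0.2,0,-0.0005,0.0015,0.033,-0.2,-0.2,0]'

```text
clock: 10.98
tool_pos: [0.479, 0.3209, -0.0017]
eef_rot: [0.034, 0.999, 0.0, 0.001]
contact_force: [-0.3, -0.8, -0.9]
opening: 0.998
```

```bash
python3 - <<'E'
from pc import *
s=snap('wrist','w13'); np.savez('w13.npz',**{k:np.array(v) for k,v in s.items()})
W=cloud(s)
for v in range(222,240,4): print(v,[int(W[v,u,2]*1000) for u in range(134,180,6)],[int(W[v,u,2]*1000) for u in range(340,384,6)])
go([.479,.3208,-.0025],86.2)
E
```

```text
222 [3, 3, 3, 2, 2, 4, 3, 2] [2, 3, 2, 3, 2, 3, 2, 3]
226 [4, 3, 3, 3, 3, 3, 2, 3] [3, 2, 2, 4, 3, 4, 3, 1]
230 [3, 3, 11, 12, 6, 9, 8, 3] [3, 8, 7, 9, 12, 11, 3, 153]
234 [2, 17, 17, 16, 13, 13, 10, 2] [3, 11, 12, 14, 14, 18, 16, 3]
238 [4, 22, 21, 19, 19, 17, 12, 3] [3, 11, 18, 18, 18, 21, 21, 2]
t 11.03 pos [ 0.4788  0.3207 -0.002 ] yaw 86.07 tilt 0.04 F [ 1.18 -0.03  0.31] open 0.996 q [-0.57  0.98 -0.17  1.84  0.42  0.35  0.44]
shift [-0.0002  0.0001  0.0005] rot [ 0.02  0.03 -0.13]
[-0.0, 0.0, 0.0001, 0.0, 0.01, -0.03, -0.0001, 0.0, 0.0002, 0.01, 0.01, -0.05, -0.0001, 0.0, 0.0003, 0.01, 0.02, -0.08, -0.0002, 0.0001, 0.0004, 0.01, 0.03, -0.11, -0.0002, 0.0001, 0.0005, 0.02, 0.03, -0.13]
```

View pics/w13.png

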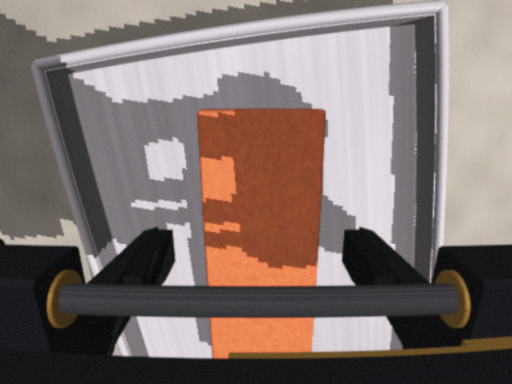

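Call:
send_rows --moves '[0,0,0,0,0,0,0,0,0,0,0,0,0,0,0,0,0,0,0,0,0,0,0,0,0,0,0,0,0,0]' --claw 1 --grip_force 35

```text
clock: 11.45
tool_pos: [0.479, 0.3211, -0.0017]
eef_rot: [0.034, 0.999, 0.001, 0.001]
contact_force: [-0.1, 1.5, -1.0]
opening: 0.642
```

Call:
send_rows --moves '[0,0,0,0,0,0,0,0,0,0,0,0,0,0,0,0,0,0,0,0,-0.004,0,0,0,0,0,-0.012,0,0,0]'

```text
clock: 11.87
tool_pos: [0.4783, 0.3205, 0.0099]
eef_rot: [0.034, 0.999, -0.0, -0.0]
contact_force: [-0.7, -0.2, -2.1]
opening: 0.633
```

```bash
python3 - <<'E'
from pc import *
s=snap('wrist','w14')
go([.479,.3208,.14],86)
E
```

```text
t 11.92 pos [0.4793 0.3212 0.0118] yaw 86.06 tilt 0.13 F [-0.58  1.2  -1.22] open 0.631 q [-0.57  0.96 -0.18  1.84  0.41  0.38  0.45]
shift [ 1.000e-04 -2.000e-04 -1.282e-01] rot [0.08 0.1  0.06]
[0.0, -0.0, -0.0256, 0.02, 0.02, 0.01, 0.0, -0.0001, -0.0513, 0.03, 0.04, 0.02, 0.0, -0.0001, -0.0769, 0.05, 0.06, 0.04, 0.0001, -0.0002, -0.1025, 0.07, 0.08, 0.05, 0.0001, -0.0002, -0.1282, 0.08, 0.1, 0.06]
```

View pics/w14.png

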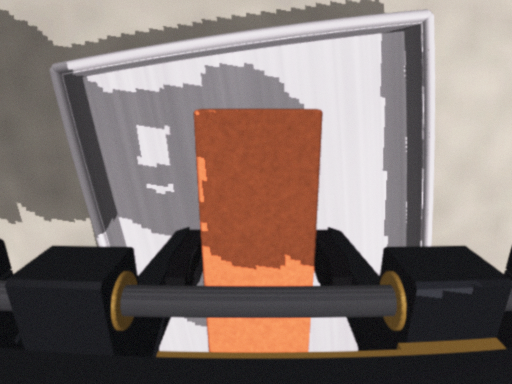

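Call:
send_rows --moves '[0,0,-0.02,0,0,0,0,0,-0.05,0,0,0,0,0,-0.085,0,0,0,0,0,-0.12,0,0,0,0,0,-0.145,0,0,0]'

```text
clock: 12.33
tool_pos: [0.4797, 0.3214, 0.1602]
eef_rot: [0.034, 0.999, 0.002, 0.002]
contact_force: [0.3, -0.3, -2.5]
opening: 0.627
```

```bash
python3 - <<'E'
from pc import *
go([.50,.19,.16],56)
E
```

```text
t 12.33 pos [0.4797 0.3214 0.1602] yaw 86.05 tilt 0.31 F [ 0.34 -0.33 -2.48] open 0.627 q [-0.49  0.73 -0.3   1.78  0.32  0.68  0.53]
shift [-2.930e-02 -1.297e-01 -1.000e-04] rot [ 0.26  0.18 30.05]
[-0.0059, -0.0259, -0.0, 0.05, 0.04, 6.01, -0.0117, -0.0519, -0.0001, 0.1, 0.07, 12.02, -0.0176, -0.0778, -0.0001, 0.16, 0.11, 18.03, -0.0235, -0.1037, -0.0001, 0.21, 0.14, 24.04, -0.0293, -0.1297, -0.0001, 0.26, 0.18, 30.05]
```

Call:
send_rows --moves '[-0.004,-0.016,0,0,0,4,-0.01,-0.045,0,0.1,0.1,11,-0.017,-0.075,0,0.2,0.1,18,-0.024,-0.104,0,0.2,0.2,24,-0.029,-0.13,0,0.3,0.2,30]'

```text
clock: 12.75
tool_pos: [0.4999, 0.1874, 0.1605]
eef_rot: [0.295, 0.956, -0.001, 0.0]
contact_force: [0.2, -0.0, -2.0]
opening: 0.627
```

```bash
python3 - <<'E'
from pc import *
go([.52,.07,.16],27)
E
```

```text
t 12.75 pos [0.4999 0.1874 0.1605] yaw 55.69 tilt 0.07 F [ 0.23 -0.01 -2.01] open 0.627 q [-0.34  0.67 -0.17  1.91  0.2   0.58  0.33]
shift [-0.0827 -0.0856  0.0006] rot [-0.04  0.06 28.69]
[-0.0165, -0.0171, 0.0001, -0.01, 0.01, 5.74, -0.0331, -0.0343, 0.0003, -0.01, 0.02, 11.48, -0.0496, -0.0514, 0.0004, -0.02, 0.04, 17.22, -0.0662, -0.0685, 0.0005, -0.03, 0.05, 22.96, -0.0827, -0.0856, 0.0006, -0.04, 0.06, 28.69]
```

Call:
send_rows --moves '[-0.016,-0.017,0,0,0,5.7,-0.033,-0.034,0,0,0,11.5,-0.05,-0.051,0,0,0,17.2,-0.066,-0.069,0,0,0,23,-0.083,-0.086,0,0,0,28.7]'

```text
clock: 13.17
tool_pos: [0.5198, 0.0683, 0.1612]
eef_rot: [0.525, 0.851, -0.0, 0.0]
contact_force: [0.5, -1.0, -1.8]
opening: 0.631
```

```bash
python3 - <<'E'
from pc import *
go([.5267,.0058,.15],15.5)
E
```

```text
t 13.17 pos [0.5198 0.0683 0.1612] yaw 26.71 tilt 0.06 F [ 0.47 -0.95 -1.76] open 0.631 q [-0.18  0.66 -0.06  1.94  0.07  0.54  0.18]
shift [-0.0589 -0.0219  0.0113] rot [-0.    0.06 11.21]
[-0.0118, -0.0044, 0.0023, -0.0, 0.01, 2.24, -0.0236, -0.0088, 0.0045, -0.0, 0.03, 4.48, -0.0354, -0.0131, 0.0068, -0.0, 0.04, 6.72, -0.0471, -0.0175, 0.009, -0.0, 0.05, 8.97, -0.0589, -0.0219, 0.0113, -0.0, 0.06, 11.21]
```

Call:
send_rows --moves '[-0.014,-0.005,0,0,0,2.5,-0.028,-0.011,0,0,0,5,-0.042,-0.016,0,0,0,8,-0.053,-0.02,0,0,0,10,-0.059,-0.022,0,0,0,11.2]'

```text
clock: 13.58
tool_pos: [0.5267, 0.0041, 0.1613]
eef_rot: [0.607, 0.795, -0.001, 0.001]
contact_force: [-0.6, -0.6, -0.8]
opening: 0.628
```

```bash
cat > chk.py <<'E'
from pc import *
import sys
tag=sys.argv[1]
for n in('wrist','top','side'):
    s=snap(n,n[0]+tag); np.savez(n[0]+tag+'.npz',**{k:np.array(v) for k,v in s.items()})
    W=cloud(s); h=cv2.cvtColor(s['image'],cv2.COLOR_RGB2HSV)
    m=(h[...,0]<14)&(h[...,1]>110)&(W[...,2]>.018)&(W[...,2]<.25)&(abs(W[...,1]-.005)<.15)&(abs(W[...,0]-.55)<.2)
    # split by height
    for lo,hi in((.02,.036),(.036,.3)):
        k,l=cv2.connectedComponents((m&(W[...,2]>lo)&(W[...,2]<=hi)).astype(np.uint8))
        for i in range(1,k):
            if (l==i).sum()>(60 if n!='wrist' else 300):
                p=W[l==i]; c,wh,a=cv2.minAreaRect((p[:,:2]*1000).astype(np.float32)); print(n,(l==i).sum(),np.round(c,1),np.round(wh,1),round(a,2),'z',np.median(p[:,2]).round(4))
E
python3 chk.py 20; python3 -c "
from h import *
go([.5267,.0058,.10],15.5)"
```

```text
wrist 4841 [588.5  23.9] [ 55.9 137.5] 16.06 z 0.0284
wrist 4315 [463.8  -8.1] [ 56.1 131.4] 14.79 z 0.0286
wrist 7962 [649.4  39.5] [ 56.3 138.9] 15.45 z 0.0283
wrist 4057 [440.4 105.4] [52.9 47.5] 18.49 z 0.0725
wrist 21079 [536.7 -11.5] [ 70.7 180.3] 24.93 z 0.1804
wrist 3418 [539.  -43.6] [55.3 25. ] 15.45 z 0.1805
top 172 [636.8  85.6] [53.9 41.7] 14.69 z 0.0279
top 73 [580.8  81.4] [30.  51.5] 74.89 z 0.0278
top 93 [438.4 120. ] [48.9 23.9] 5.83 z 0.0718
side 1175 [618.9  28.9] [122.  140.9] 15.5 z 0.0285
side 725 [463.3 -12.2] [ 54.5 144. ] 15.63 z 0.0283
side 614 [524.9 -18.1] [ 76.1 105. ] 17.51 z 0.1803
side 206 [438.3 106.1] [51.6 47.5] 74.91 z 0.0722
t 13.73 pos [0.5266 0.006  0.1612] yaw 15.53 tilt 0.03 F [-0.37  0.28 -2.1 ] open 0.632 q [-0.09  0.66 -0.02  1.94  0.02  0.54  0.15]
shift [-0.0002  0.      0.0612] rot [-0.    0.03  0.03]
[-0.0, 0.0, 0.0122, -0.0, 0.01, 0.01, -0.0001, 0.0, 0.0245, -0.0, 0.01, 0.01, -0.0001, 0.0, 0.0367, -0.0, 0.02, 0.02, -0.0001, 0.0, 0.0489, -0.0, 0.03, 0.03, -0.0002, 0.0, 0.0612, -0.0, 0.03, 0.03]
```

View pics/w20.png

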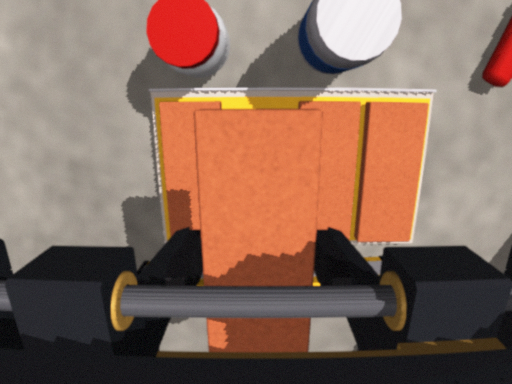

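View pics/s20.png

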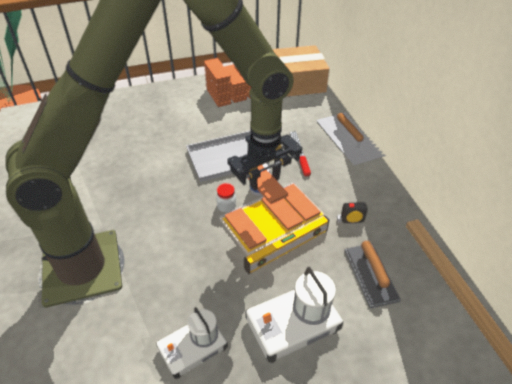

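Call:
send_rows --moves '[0,0,0.02,0,0,0,0,0,0.045,0,0,0,0,0,0.07,0,0,0,0,0,0.09,0,0,0,0,0,0.1,0,0,0]'

```text
clock: 14.15
tool_pos: [0.5255, 0.0078, 0.059]
eef_rot: [0.604, 0.797, -0.001, -0.001]
contact_force: [0.3, -0.6, -1.8]
opening: 0.627
```

```bash
python3 chk.py 21; python3 -c "
from h import *
go([.5267,.0058,.033],15.5)"
```

```text
wrist 10977 [459.8   2.1] [ 54.6 111.9] 13.64 z 0.0285
wrist 11837 [584.3  37.4] [ 56.9 109.1] 15.04 z 0.0284
wrist 11639 [644.5  60. ] [57.4 97.9] 15.84 z 0.0283
wrist 5075 [461.5  95.8] [31.6 91.3] 86.21 z 0.0724
wrist 21345 [521.8  34.3] [81.3 90.8] 15.88 z 0.0782
wrist 3539 [523.3  12.4] [ 55.5 133.7] 15.82 z 0.0781
top 64 [676.8  13.4] [14.4 71.8] 15.81 z 0.0282
top 95 [479.2 -71. ] [55.8 24. ] 0.2 z 0.0289
top 149 [437.5 114.1] [50.6 36.4] 11.12 z 0.0715
side 1014 [618.5  28.3] [121.1 139.5] 14.48 z 0.0284
side 743 [463.9 -12.6] [ 56.3 141.9] 15.67 z 0.0287
side 168 [426.1  72.4] [131.   39.2] 76.95 z 0.0724
side 541 [529.5 -15.4] [ 80.7 107. ] 0.29 z 0.0791
t 14.3 pos [0.5265 0.0069 0.061 ] yaw 15.62 tilt 0.05 F [-0.54 -0.3  -2.25] open 0.633 q [-0.09  0.84 -0.01  1.99  0.03  0.31  0.14]
shift [-0.0011 -0.0001  0.028 ] rot [-0.04 -0.02  0.12]
[-0.0002, -0.0, 0.0056, -0.01, -0.0, 0.02, -0.0005, -0.0, 0.0112, -0.02, -0.01, 0.05, -0.0007, -0.0, 0.0168, -0.03, -0.01, 0.07, -0.0009, -0.0001, 0.0224, -0.04, -0.01, 0.1, -0.0011, -0.0001, 0.028, -0.04, -0.02, 0.12]
```

View pics/w21.png

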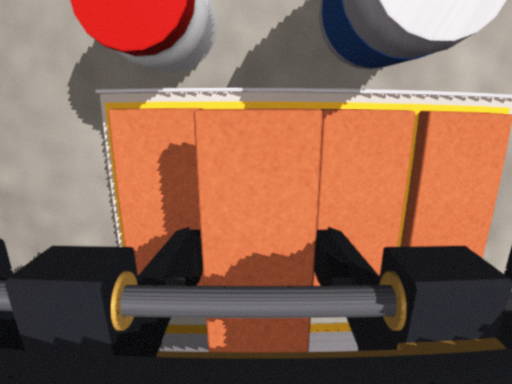

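View pics/s21.png

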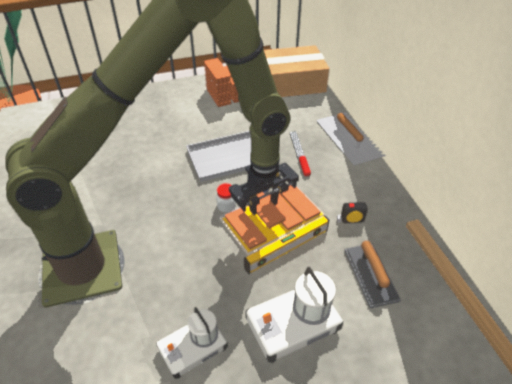

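Call:
send_rows --moves '[0,0,0.005,0,0,0,-0.001,0,0.011,0,0,0,-0.001,0,0.018,0,0,0.1,-0.001,0,0.024,0,0,0.1,-0.001,0,0.0265,0,0,0.1]'

```text
clock: 14.72
tool_pos: [0.5264, 0.0059, 0.0337]
eef_rot: [0.605, 0.796, -0.0, -0.001]
contact_force: [0.9, -0.2, -2.8]
opening: 0.632
```

Call:
send_rows --moves '[0,0,0,0,0,0,0,0,0,0,0,0,0,0,0,0,0,0,0,0,0,0,0,0,0,0,0,0,0,0]'

```text
clock: 15.13
tool_pos: [0.5266, 0.0059, 0.0339]
eef_rot: [0.605, 0.796, -0.0, -0.0]
contact_force: [0.3, -0.4, -1.8]
opening: 0.634
```

```bash
python3 - <<'E'
from pc import *
for n in('wrist','side','top'):
    s=snap(n,n[0]+'22'); np.savez(n[0]+'22.npz',**{k:np.array(v) for k,v in s.items()})
go([.5267,.0058,.0343],15.5)
s=load('w22.npz'); W=cloud(s); h=cv2.cvtColor(s['image'],cv2.COLOR_RGB2HSV)
# panel frame
g=np.array([.5267,.0058]);a=np.radians(15.5);X=np.array([np.cos(a),np.sin(a)]);Y=np.array([-X[1],X[0]])
L=np.dstack([(W[...,:2]-g)@X,(W[...,:2]-g)@Y,W[...,2]])*1000
o=(h[...,0]<14)&(h[...,1]>110)
t=o&(abs(L[...,2]-53.5)<5); f=o&(abs(L[...,2]-28.3)<4)
print('tile z',np.median(L[t][:,2]),'faces',np.median(L[f][:,2]))
for v in range(100,260,12):
    u=np.nonzero(t[v])[0]; 
    if len(u)<20: continue
    print(v,'L',L[v,u.min()].round(1),'R',L[v,u.max()].round(1))
for u in range(205,315,15):
    v=np.nonzero(t[:,u])[0]; print(u,'end',L[v.min(),u].round(1))
# laid edges
for v in range(120,240,20):
    u=np.nonzero(f[v])[0]; d=np.split(u,np.nonzero(np.diff(u)>1)[0]+1)
    print(v,[(L[v,q[0]].round(0)[:2].tolist(),L[v,q[-1]].round(0)[:2].tolist()) for q in d if len(q)>15])
S=load('s22.npz'); i=cv2.imread('pics/s22.png'); cv2.imwrite('pics/s22c.png',cv2.resize(i[170:270,215:335],None,fx=6,fy=6,interpolation=cv2.INTER_CUBIC))
E
```

```text
t 15.28 pos [0.5265 0.0059 0.0339] yaw 15.52 tilt 0.08 F [-0.35 -0.13 -1.78] open 0.63 q [-0.09  0.89 -0.01  2.    0.03  0.26  0.14]
shift [-0.0002  0.0002 -0.0004] rot [-0.07 -0.02  0.02]
[-0.0, 0.0, -0.0001, -0.01, -0.0, 0.0, -0.0001, 0.0001, -0.0002, -0.03, -0.01, 0.01, -0.0001, 0.0001, -0.0003, -0.04, -0.01, 0.01, -0.0001, 0.0001, -0.0004, -0.06, -0.02, 0.01, -0.0002, 0.0002, -0.0004, -0.07, -0.02, 0.02]
tile z 53.12791826012105 faces 28.435820145700905
112 L [-28.3  67.4  52.7] R [26.4 67.4 52.7]
124 L [-28.4  62.3  53.2] R [26.5 62.3 53.3]
136 L [-28.2  57.1  53.4] R [26.3 57.2 53.6]
148 L [-28.2  51.8  53. ] R [26.8 51.7 52.3]
160 L [-28.6  46.3  52.4] R [26.6 46.4 52.6]
172 L [-28.4  40.8  52.5] R [26.4 41.  53. ]
184 L [-28.1  35.3  53.1] R [26.8 35.2 52.3]
196 L [-28.6  29.3  52.3] R [26.2 30.  54.3]
208 L [-28.5  23.4  52.1] R [26.6 23.3 51.8]
220 L [-28.2  17.5  52.6] R [26.9 17.3 51.8]
232 L [-41.2  10.4  50.8] R [40.  10.1 49.9]
244 L [-28.4   6.3  55.2] R [26.9  6.5 55.5]
256 L [-28.2   0.   55.5] R [27.  -1.9 51.8]
205 end [-23.5  68.2  52.5]
220 end [-16.9  68.2  53.6]
235 end [-10.6  68.1  51.9]
250 end [-4.2 68.5 52.1]
265 end [ 2.3 68.5 52.5]
280 end [ 8.8 68.5 51.7]
295 end [15.2 68.6 52.3]
310 end [21.7 68.2 52. ]
120 [([-91.0, 63.0], [-58.0, 63.0]), ([-58.0, 63.0], [-36.0, 62.0]), ([36.0, 62.0], [92.0, 63.0]), ([100.0, 63.0], [136.0, 65.0])]
140 [([-91.0, 53.0], [-36.0, 52.0]), ([36.0, 52.0], [51.0, 53.0]), ([53.0, 52.0], [92.0, 53.0]), ([100.0, 53.0], [138.0, 54.0])]
160 [([-90.0, 42.0], [-36.0, 41.0]), ([49.0, 42.0], [91.0, 42.0]), ([107.0, 42.0], [139.0, 43.0])]
180 [([-91.0, 31.0], [-77.0, 31.0]), ([-76.0, 31.0], [-35.0, 30.0]), ([36.0, 30.0], [91.0, 31.0]), ([100.0, 30.0], [143.0, 31.0])]
200 [([-91.0, 19.0], [-36.0, 18.0]), ([36.0, 18.0], [91.0, 20.0]), ([102.0, 20.0], [146.0, 19.0])]
220 [([-90.0, 8.0], [-36.0, 6.0]), ([36.0, 7.0], [92.0, 7.0]), ([100.0, 6.0], [148.0, 7.0])]
```

View pics/w22.png

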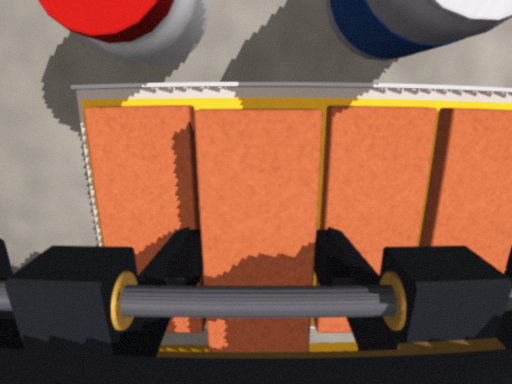

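View pics/s22c.png

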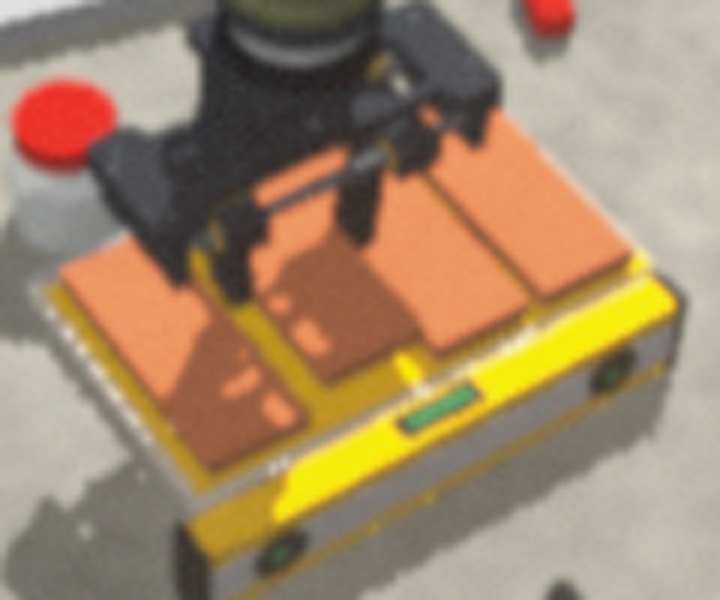

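Call:
send_rows --moves '[0.0005,0.0005,0,0,0,0,0.001,0.001,0,0,0,0,0.001,0.001,0,0,0,0,0.001,0.001,0,0,0,0,0.001,0.001,0,0,0,0]'

```text
clock: 15.7
tool_pos: [0.5272, 0.0072, 0.0339]
eef_rot: [0.605, 0.796, -0.0, -0.001]
contact_force: [-0.0, 0.2, -2.4]
opening: 0.628
```

Call:
send_rows --moves '[0,0,0,0,0,0,0,0,0,0,0,0,0,0,0,0,0,0,0,0,0,0,0,0,0,0,0,0,0,0]'

```text
clock: 16.12
tool_pos: [0.5272, 0.0072, 0.0339]
eef_rot: [0.605, 0.796, -0.0, -0.001]
contact_force: [0.3, -0.3, -2.3]
opening: 0.631
```

```bash
python3 - <<'E'
from pc import *
s=snap('wrist','w23'); S=snap('side','s23')
g=np.array([.5267,.0058]);a=np.radians(15.5);X=np.array([np.cos(a),np.sin(a)]);Y=np.array([-X[1],X[0]])
W=cloud(s);h=cv2.cvtColor(s['image'],cv2.COLOR_RGB2HSV)
L=np.dstack([(W[...,:2]-g)@X,(W[...,:2]-g)@Y,W[...,2]])*1000
o=(h[...,0]<14)&(h[...,1]>110);t=o&(abs(L[...,2]-53.5)<5); f=o&(abs(L[...,2]-28.3)<4)
for v in(130,160,200):
    u=np.nonzero(t[v])[0]; print(L[v,u.min()].round(1),L[v,u.max()].round(1))
for u in(220,260,300): print('held end',L[np.nonzero(t[:,u])[0].min(),u].round(1))
for u in(130,160,350,400): print('laid end',L[np.nonzero(f[:,u])[0].min(),u].round(1))
a=load('side0.npz')['image'].astype(int); b=S['image'].astype(int); d=np.abs(a-b).sum(2)
for nm,(x0,x1,y0,y1) in dict(level=(240,330,225,270),tub=(215,240,182,214),can=(248,272,162,195),float=(345,400,238,308),file=(288,312,130,178),tape=(340,370,198,226),toggle=(255,285,305,335)).items(): print(nm,(d[y0:y1,x0:x1]>90).mean().round(3))
go([.5267,.0058,.0343],15.5); print(abs(r.get_state()['qd']).max())
E
```

```text
[-27.4  60.7  52.2] [28.  60.6 51. ]
[-27.6  47.4  52.6] [27.3 47.6 53.7]
[-27.3  28.5  52.4] [27.8 28.3 51.6]
held end [-16.1  69.2  53.2]
held end [ 1.  69.5 51.1]
held end [18.2 69.2 52.5]
laid end [-65.5  69.4  27.9]
laid end [-50.1  69.7  26.8]
laid end [46.8 69.2 28.2]
laid end [72.8 69.6 28.4]
level 0.196
tub 0.174
can 0.726
float 0.0
file 0.025
tape 0.0
toggle 0.0
t 16.22 pos [0.5272 0.0072 0.0339] yaw 15.52 tilt 0.07 F [ 0.36 -0.71 -1.17] open 0.631 q [-0.09  0.89 -0.01  1.99  0.03  0.26  0.14]
shift [-0.0012 -0.0009 -0.0004] rot [-0.07 -0.02  0.02]
[-0.0002, -0.0002, -0.0001, -0.01, -0.0, 0.0, -0.0005, -0.0004, -0.0002, -0.03, -0.01, 0.01, -0.0007, -0.0005, -0.0002, -0.04, -0.01, 0.01, -0.001, -0.0007, -0.0003, -0.05, -0.02, 0.02, -0.0012, -0.0009, -0.0004, -0.07, -0.02, 0.02]
0.00276378082649282
```

View pics/s23.png

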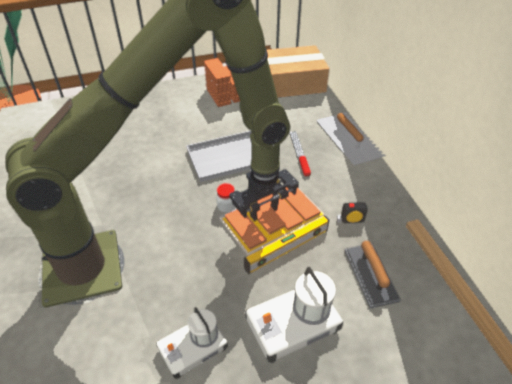

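```bash
python3 -c "
from h import *
print(r.finish_job())"
```

```text
the job is handed in; nothing more can be done
None
```

The toggle was swung to its stop and sprang back, and the tile now hovers over the empty place in the panel. The job was handed in at about 16 s; it reports no verdict.

- **Toggle:** I pushed it with the closed fingers until it would move no further, with the force rising to about 17 N. A fit to the wrist image put it at about 0.66 rad of swing (need 0.62), accurate to about ±0.03, so the hard stop is the stronger evidence. After release it leaned back at its rest angle, and its pixels in the final side picture match those from the start.
- **Tile:** I gripped it across its short side with 35 N and carried it with its underside about 16 cm above the work surface, clear of the tools. In the last wrist picture it is:
  - centred within about 1 mm of the empty place, with its end level with the laid tiles' ends;
  - square, with the tool at 15.5°, the same as the panel, and tilted 0.07°;
  - hovering, with its underside about 10 mm above the neighbours' faces.

The arm was at rest when I handed in.

- **Fingertips:** they are not where the interface text says. They ended about 9 mm behind the reported tool point, not 25 mm ahead of it. My first push therefore passed over the toggle without touching it, and I set all later heights from the camera.
- **Tools:** the float, tape measure and file match the start picture. I could not compare the level, tub and can that way because the arm and its shadow covered them. They look in place in the wrist and side views, and I felt no knock.

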